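# Fill a jar with beeswax beads from lipped scoops

## Task

Stand the empty pale blue jar in the blue jar clamp and turn the black clamp knob clockwise until it is tight, then empty every scoop that holds beeswax beads into the jar: keep the scoop level on the way, set its spout just inside the jar's mouth before you tip it, and level it again before you take it out, so that no bead misses. When all the beads are in, turn the knob back to loose, stand the jar in the middle of the cork mat, and leave all three scoops standing level on the black rubber mat. Leave everything else where it is.

Things in the scene. Friction and masses are not known exactly. Their poses are not given: they have to be found in the camera images.
- clamp_knob (a joint): clamp knob angle, rad: 0 = loose, grows clockwise seen from above to a stop at 1.5 = tight; stays where left (0.05 N m friction). It drives the clamp's blue sliding jaw 8 mm per rad: inner face at y = -47 mm from the seat at 0, -35 mm at 1.5. Knob axis 130 mm to the seat's -y side.
- knob_grip (a point): centre of the knob's black bar grip, 74 mm above the table. Bar 60 mm long along this point's own x (it turns with the knob), 14 mm wide (grip across this), 30 mm high, top 15 mm above this point. Below it a 50 x 46 mm grey block, top 50 mm above the table.
- clamp_seat (a point): middle of the jar seat of the fixed clamp, on its steel base (110 x 240 mm) 10 mm above the table. Blue walls 35 mm high round it: sides with inner faces at x = +-38 mm, fixed jaw with inner face at y = +37 mm, sliding jaw on the -y side. Lower the jar from above, its axis at y = -5 mm while the jaw is open; the jaw pushes it to the middle.
- jar_neck (a point): clear pale blue jar, about 0.2 kg, gripped here: middle of its neck, 106 mm above its underside, on its axis; z up. Neck outside diameter 55 mm from 88 to 120 mm up; below it a sloping shoulder, then a 68 mm body up to 78 mm. Mouth: rim 14 mm above this point, 48 mm inside diameter, wall 3.5 mm.
- jar_inside (a point): point inside the jar on its axis, 35 mm above its underside (inner floor 5 mm up)
- yellow_scoop_grip (a point): yellow scoop (0.15 kg, one piece): middle of the wooden grip block standing across its trough, 70 mm above its underside. Block 14 mm along x, 33 mm along y, from 46 to 90 mm above the underside; trough walls reach 52 mm. Axes: x towards the spout, z up. Trough 33 mm wide outside, 28 inside, 131 mm long; front foot at x = +22 mm.
- yellow_scoop_spout (a point): yellow scoop: tip of its pouring lip, 72 mm ahead of and 59 mm below the grip point when level. The floor rises 12 degrees from the back (x = -56 mm from the grip) to a crest at x = +48 mm, 15 mm above this tip; then the 28 mm lip with 12 mm walls slopes 32 degrees down to it. Beads lie at the back; tipping the spout down 40 to 45 degrees empties it.
- red_scoop_grip (a point): red scoop (0.15 kg, one piece): middle of the wooden grip block standing across its trough, 70 mm above its underside. Block 14 mm along x, 33 mm along y, from 46 to 90 mm above the underside; trough walls reach 52 mm. Axes: x towards the spout, z up. Trough 33 mm wide outside, 28 inside, 131 mm long; front foot at x = +22 mm.
- red_scoop_spout (a point): red scoop: tip of its pouring lip, 72 mm ahead of and 59 mm below the grip point when level. The floor rises 12 degrees from the back (x = -56 mm from the grip) to a crest at x = +48 mm, 15 mm above this tip; then the 28 mm lip with 12 mm walls slopes 32 degrees down to it. Beads lie at the back; tipping the spout down 40 to 45 degrees empties it.
- white_scoop_grip (a point): white scoop (0.15 kg, one piece): middle of the wooden grip block standing across its trough, 70 mm above its underside. Block 14 mm along x, 33 mm along y, from 46 to 90 mm above the underside; trough walls reach 52 mm. Axes: x towards the spout, z up. Trough 33 mm wide outside, 28 inside, 131 mm long; front foot at x = +22 mm.
- white_scoop_spout (a point): white scoop: tip of its pouring lip, 72 mm ahead of and 59 mm below the grip point when level. The floor rises 12 degrees from the back (x = -56 mm from the grip) to a crest at x = +48 mm, 15 mm above this tip; then the 28 mm lip with 12 mm walls slopes 32 degrees down to it. Beads lie at the back; tipping the spout down 40 to 45 degrees empties it.
- bead1_center (a point): amber beeswax bead, a 13.6 mm ball of 10 g: its centre. Starts in the yellow scoop, or is absent
- bead2_center (a point): amber beeswax bead, a 13.6 mm ball of 10 g: its centre. Starts in the yellow scoop, or is absent
- bead3_center (a point): amber beeswax bead, a 13.6 mm ball of 10 g: its centre. Starts in the red scoop, or is absent
- bead4_center (a point): amber beeswax bead, a 13.6 mm ball of 10 g: its centre. Starts in the red scoop, or is absent
- bead5_center (a point): amber beeswax bead, a 13.6 mm ball of 10 g: its centre. Starts in the white scoop, or is absent
- bead6_center (a point): amber beeswax bead, a 13.6 mm ball of 10 g: its centre. Starts in the white scoop, or is absent
- scoop_mat: black rubber mat where the scoops live, 240 (x) x 340 (y) x 4 mm, fixed; origin at the centre of its underside
- done_mat: cork mat for the filled jar, 120 x 120 x 4 mm, fixed; origin at the centre of its underside
- honey_jar1: bystander: full honey jar with yellow cap, 72 mm diameter, 110 mm high, origin under its centre
- honey_jar2: bystander: full honey jar with red cap, 72 mm diameter, 110 mm high, origin under its centre
- comb_tub: bystander: round tub of comb honey, 114 mm diameter, 36 mm high, origin under its centre
- brush: bystander: brush lying on the table, about 200 mm long; origin under its middle
- lid_stack: bystander: yellow jar lid disc 72 mm diameter, 28 mm high, origin under its centre
There are look-alikes about, which are no part of the job. Of the things that look like the done_mat, take the one that is nearest to the robot's base at the start. Leave any turquoise look-alike of the part that bears white_scoop_grip alone.

How it is judged:
By the outcome, as a careful person would: the job done as asked, in the order asked, and still so for the second after the job is handed in, with the robot touching nothing.
Of bead1, bead2, bead3, bead4, bead5, bead6 only 3 to 6 are there at a start; the rules pass over those that are not, and their reading is None.
At some moment in a run one of jar may be knocked a few centimetres aside while the robot is not near it.
It also fails if it takes over 210 s, if anything falls off the work surface, if the arm or the gripper's body presses on something with over 40 N, if the wrist force passes 120 N, or if a joint passes its speed limit or range.

## Robot

A 6-joint arm with a two-finger parallel gripper is mounted at the origin on the work surface. World frame = base frame: x ahead of the robot, y to its left, z up, the work surface at z = 0. Lengths are in m, angles in rad, forces in N, time in s.
With the tool pointing down it reaches from about 0.35 to 0.85 m from the base axis. Payload 8.1 kg.
Tool frame: the origin (TCP) lies at the very end of the fingers, on their centre line; the grasp point (between the pads) lies 19 mm behind it; x points along the fingers, y is the direction in which the jaws open and shut, and the axes are right-handed (so a half turn about x gives the same grasp; the last joint's range is limited). The gripper opens to 93 mm and grips with 3 to 60 N. Pads are 15 mm wide; open, the fingers measure 128 mm over their backs; the gripper's body (75 mm by 188 mm) begins 65 mm behind the grasp point.
Start: joints at [-1.433, 0.13, 1.488, -0, 1.523, -0.085], TCP at [0.133, -0.585, 0.219] pointing down, gripper open.
Joint ranges: [-2.96, 2.96], [-0.89, 2.26], [0.02, 2.5], [-1.34, 4.48], [0, 2.73], [-2.66, 2.66]. Speed limits (rad/s): [2.39, 2.39, 2.79, 3.14, 3.14, 3.14].

## Interface

Orientations are given as a rotation vector (axis times angle).
In Python, from plant import * gives the robot as it stands. The module is installed in compiled form; this text tells all that it offers.
- The arm moves only by the tool apply_moves, never from a script. Its argument "series" is a list of rows, each an object with "jaw": the gripper's target within -1 to 1 (shut at 1, half-way at 0, fully open at -1); "linear": the shift along the tool's x, y, z normalised to -1 to 1, where 1 is 0.6 m, a list of three; "roll": the turn about the tool's x normalised to -1 to 1, where 1 is 30 degrees. A call has 1 to 20 rows; each row is the pose to reach, as a shift and turn from the pose measured when the call began, along the tool's axes at that moment; what a row does not reach only later rows make up. A row lasts 1/8 s, in which the tool goes at most 62.5 mm and 10.7 degrees, less where a joint would pass 70% of its speed; a pose out of reach is approached as far as the arm can. A call with a number of a shift or a turn outside -1 to 1 is refused whole. A call with a gripper value outside its range is refused whole. The fingers move at their own pace and stop on an object; "force" is the grip in N (left out, the last holds). Time passes only in rows, so rows that repeat a pose let the fingers close. It gives the time, the measured TCP pose, the force and the opening at its end, in the units of the state.
- read_state(): the state, without advancing time (a new reading comes with each control period).
- read_camera(name): name is "scene" or "top" or "wrist"; returns a dict with "pixels" (480x640x3 uint8, blue, green, red), "intrinsics" (3x3 intrinsics, pixels), "rvec" (rotation vector, rad) and "tvec" (3), from world to camera coordinates, as OpenCV has them; the wrist camera has in their place "tool_from_camera" (4x4, takes a point from camera to tool coordinates, whose origin is the TCP and whose axes are the tool frame's). Camera axes: x right, y down, z forward; pixel columns grow to the right and rows downward; lengths in m; the calibration is good to about 2 mm. A picture is of the moment at which its call begins: read the wrist's pose just before it. There is no depth.
- close_job(): hands the job in, once; it reports no verdict.
The state is a dict: "t": time; "q": joint angles; "dq": joint speeds; "joint_torque": joint torques, N m; "tool_pos": TCP position; "orientation": TCP orientation; "force": force on the tool from outside, world axes, zero at the start; "wrist_torque": the same for the moment, N m; "opening": finger opening in m.
Only numpy, scipy, OpenCV 4.12 (cv2) and the standard library are available. Lean on these libraries where they do the work, as an engineer would, in place of code of your own. Each camera call takes 0.05 s, during which the arm holds its last target. There are 200 camera calls.

## Working session

There is one attempt and no reset: what is moved stays moved. The work goes in short steps, Python scripts to look and compute and a tool call to move; the robot and the scene stay as the last step left them, time stands still between calls to the robot, and variables do not carry over. Pictures are saved under pics/ and viewed, about 12 in all and at most 16, crops included, and the job is handed in when it is done.

Besides the shell and the picture viewer there is one more tool, called after "Request:" as name(argument=value, ...), one argument or row to a line, values as JSON. apply_moves: Moves the arm, as the interface text tells. Its arguments: {"type":"object","properties":{"series":{"type":"array"},"force":{"type":"number"}},"required":["series"]}

```bash
mkdir -p pics; cat > h.py <<'E'
from plant import *
import numpy as np, cv2
from scipy.spatial.transform import Rotation as R
def snap(name,fn,crop=None,scale=1):
    s=read_state(); c=read_camera(name); im=c["pixels"]
    cv2.imwrite('pics/raw_'+fn,im)
    if crop: x0,y0,x1,y1=crop; im=im[y0:y1,x0:x1]
    if scale!=1: im=cv2.resize(im,None,fx=scale,fy=scale,interpolation=cv2.INTER_CUBIC)
    cv2.imwrite('pics/'+fn,im); return s,c
def cam(s,c):
    K=np.array(c["intrinsics"],float)
    if "rvec" in c and c.get("rvec") is not None:
        Rm=R.from_rotvec(np.ravel(c["rvec"])).as_matrix(); t=np.ravel(c["tvec"])
    else:
        T=np.eye(4);T[:3,:3]=R.from_rotvec(s["orientation"]).as_matrix();T[:3,3]=s["tool_pos"]
        M=np.linalg.inv(T@np.array(c["tool_from_camera"])); Rm,t=M[:3,:3],M[:3,3]
    return K,Rm,t
def at(cm,uv,z):
    K,Rm,t=cm; d=Rm.T@np.linalg.solve(K,[uv[0],uv[1],1]); o=-Rm.T@t
    return o+d*(z-o[2])/d[2]
def px(cm,P):
    K,Rm,t=cm; p=K@(Rm@np.asarray(P,float)+t); return p[:2]/p[2]
def save(fn,s,c):
    import pickle; pickle.dump(cam(s,c),open(fn,'wb'))
def load(fn):
    import pickle; return pickle.load(open(fn,'rb'))
def move(P,rv=None,roll=0):
    """print linear (normalised) to get TCP to P from now"""
    s=read_state(); Rm=R.from_rotvec(s["orientation"]).as_matrix()
    return np.round(Rm.T@(np.asarray(P)-s["tool_pos"])/0.6,4)
E
python3 - <<'E'
from h import *
for n in("scene","top"):
    s,c=snap(n,n+'1.png'); cm=cam(s,c); save(n+'.pkl',s,c); print(n,-cm[1].T@cm[2],cm[0][0,0])
print(s); print(R.from_rotvec(s["orientation"]).as_matrix().round(3))
E
```

```text
scene [1.57506561 0.46515136 0.8998202 ] 574.9889655620941
top [0.27250236 0.02607783 1.65501653] 619.8064621132067
{'t': 0.05, 'q': array([-1.43340463e+00,  1.31091157e-01,  1.48927194e+00, -1.17302384e-05,
        1.52301687e+00, -8.53936474e-02]), 'dq': array([-1.77637138e-04,  2.65762119e-04, -5.66610612e-04, -5.62837972e-05,
        2.03564277e-03,  5.62127483e-04]), 'joint_torque': array([ 2.49434906e-04, -5.61779058e+01, -4.93491840e+01,  7.68718240e-02,
        3.00554337e-02, -8.52396579e-05]), 'tool_pos': array([ 0.13251117, -0.58460113,  0.21763331]), 'orientation': array([ 2.10432036,  0.2372791 , -2.10444355]), 'force': array([-0.23065599,  0.77260031,  0.4328258 ]), 'wrist_torque': array([ 0.02285864,  0.06402041, -0.02485403]), 'opening': 0.09289113318380793}
[[-0.     0.221 -0.975]
 [ 0.002 -0.975 -0.221]
 [-1.    -0.002 -0.   ]]
```

View pics/scene1.png

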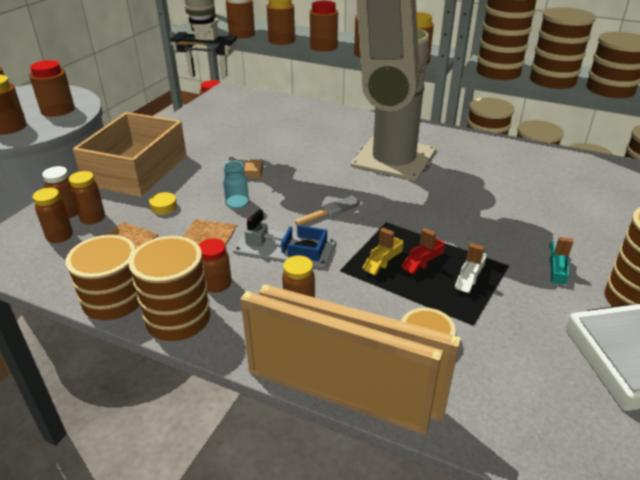

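View pics/top1.png

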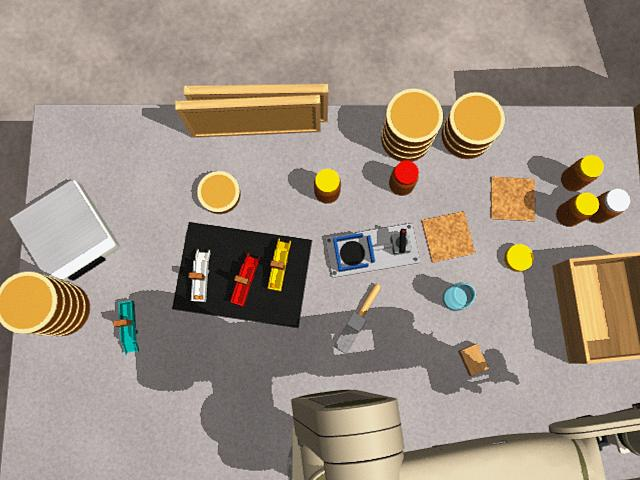

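Top view: white scoop (200,275), red (243,280), yellow (279,265) on the black mat, turquoise look-alike (126,325), clamp (370,250) with its knob to the right (402,240), jar (458,296), cork mats (448,236) and (513,199). The mat at (448,236) is nearer the base. I'll enlarge to measure and confirm.

```bash
python3 - <<'E'
from h import *
im=cv2.imread('pics/raw_top1.png')
a=cv2.resize(im[225:325,170:315],(797,550),interpolation=cv2.INTER_CUBIC)
b=cv2.resize(im[205:325,320:550],(800,417),interpolation=cv2.INTER_CUBIC)
cv2.imwrite('pics/a1.png',a);cv2.imwrite('pics/b1.png',b)
cm=load('top.pkl')
for n,uv,z in [('mat1',(448,236),.004),('mat2',(513,199),.004),('jarrim',(458,291),.12),('brush',(370,300),0),('block',(474,359),.02)]:
    p=at(cm,uv,z);print(n,p.round(3),np.hypot(*p[:2]).round(3))
E
```

```text
mat1 [ 0.599 -0.31   0.004] 0.674
mat2 [ 0.703 -0.492  0.004] 0.859
jarrim [ 0.437 -0.306  0.12 ] 0.533
brush [ 0.425 -0.096  0.   ] 0.436
block [ 0.271 -0.362  0.02 ] 0.452
```

View pics/a1.png

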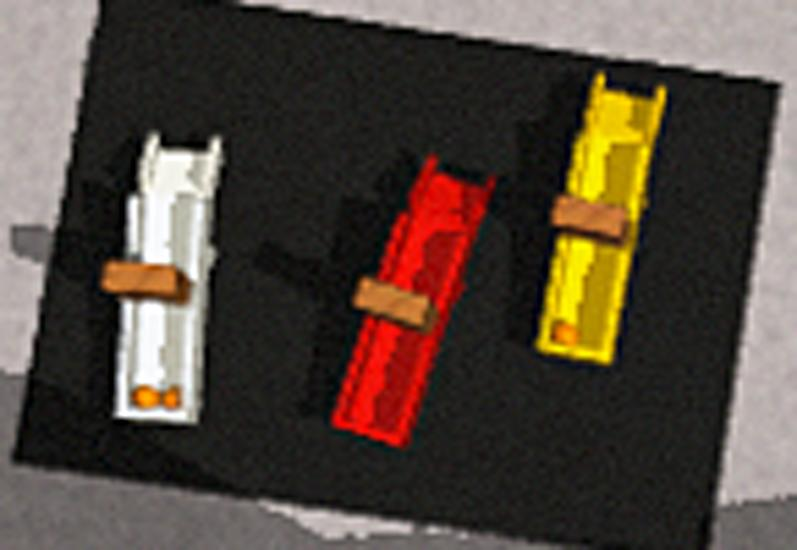

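View pics/b1.png

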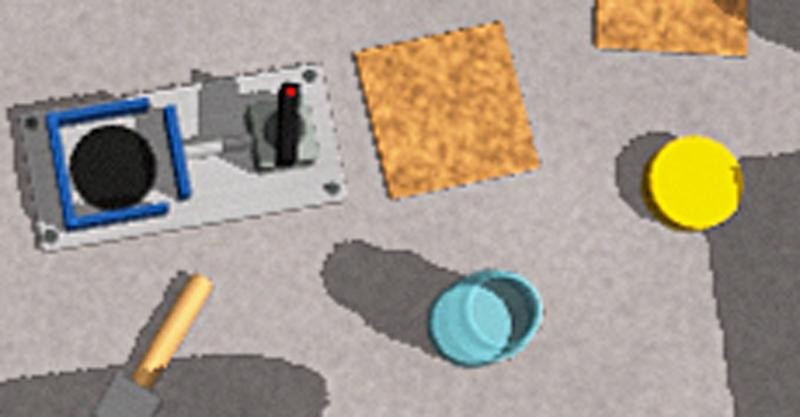

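The moves give only shifts plus a roll about the finger axis, and tipping needs a pitch. So I'll first test, in free space, what the arm does with orientation when a pose is out of reach.

Request:
apply_moves(
  series=[
    {"jaw":-1,"linear":[-0.4,0,0],"roll":0},
    {"jaw":-1,"linear":[-0.8,0,0],"roll":0},
    {"jaw":-1,"linear":[-0.8,0.3,0],"roll":0},
    {"jaw":-1,"linear":[-0.8,0.3,0],"roll":0},
    {"jaw":-1,"linear":[-0.8,0.3,0],"roll":0},
    {"jaw":-1,"linear":[-0.8,0.3,0],"roll":0},
    {"jaw":-1,"linear":[-0.8,0.3,0],"roll":0},
    {"jaw":-1,"linear":[-0.8,0.3,0],"roll":0},
    {"jaw":-1,"linear":[-0.8,0.3,0],"roll":0},
    {"jaw":-1,"linear":[-0.8,0.3,0],"roll":0},
    {"jaw":-1,"linear":[-0.8,0.3,0],"roll":0},
    {"jaw":-1,"linear":[-0.8,0.3,0],"roll":0},
  ],
)

```text
t: 1.6
tool_pos: [0.1495, -0.6598, 0.5909]
orientation: [2.088, 0.184, -2.077]
force: [0.8, -0.4, -0.0]
opening: 0.0927
```

```bash
python3 - <<'E'
from h import *
s=read_state();print(s['t'],s['q'].round(3),s['tool_pos'].round(3));print(R.from_rotvec(s["orientation"]).as_matrix().round(3))
E
```

```text
1.6 [-1.426  0.71   0.023  0.005  2.361 -0.074] [ 0.15  -0.66   0.591]
[[ 0.01   0.221 -0.975]
 [-0.046 -0.974 -0.221]
 [-0.999  0.047  0.   ]]
```

Request:
apply_moves(
  series=[
    {"jaw":-1,"linear":[-1,1,0],"roll":0},
    {"jaw":-1,"linear":[-1,1,0],"roll":0},
    {"jaw":-1,"linear":[-1,1,0],"roll":0},
    {"jaw":-1,"linear":[-1,1,0],"roll":0},
    {"jaw":-1,"linear":[-1,1,0],"roll":0},
    {"jaw":-1,"linear":[-1,1,0],"roll":0},
    {"jaw":-1,"linear":[-1,1,0],"roll":0},
    {"jaw":-1,"linear":[-1,1,0],"roll":0},
    {"jaw":-1,"linear":[-1,1,0],"roll":0},
    {"jaw":-1,"linear":[-1,1,0],"roll":0},
  ],
)

```text
t: 2.85
tool_pos: [0.1499, -0.6618, 0.6079]
orientation: [2.072, 0.133, -2.05]
force: [0.4, 0.8, -0.2]
opening: 0.0928
```

```bash
cat > st.py <<'E'
from h import *
s=read_state();print(s['t'],s['q'].round(3),s['tool_pos'].round(3),s['opening'].round(4),s['force'].round(1));print(R.from_rotvec(s["orientation"]).as_matrix().round(3))
E
python3 st.py
```

```text
Traceback (most recent call last):
  File "st.py", line 2, in <module>
    s=read_state();print(s['t'],s['q'].round(3),s['tool_pos'].round(3),s['opening'].round(4),s['force'].round(1));print(R.from_rotvec(s["orientation"]).as_matrix().round(3))
                                                                       ^^^^^^^^^^^^^^^^^^
AttributeError: 'float' object has no attribute 'round'
```

```bash
sed -i "s/s\['opening'\].round(4)/round(s['opening'],4)/" st.py; python3 st.py; cat > meas.py <<'E'
from h import *
cm=load('top.pkl')
b=lambda u,v,z:at(cm,(320+u/3.478,205+v/3.478),z)
a=lambda u,v,z:at(cm,(170+u/5.5,225+v/5.5),z)
C=np.array([b(8,105,.01),b(320,62,.01),b(347,200,.01),b(45,250,.01)])
print('clamp ctr',C.mean(0).round(4),'sides',[np.linalg.norm(C[i]-C[i-1]).round(3) for i in range(4)])
y=(C[0]+C[3]-C[1]-C[2]);print('clamp yaw',np.degrees(np.arctan2(-y[0],y[1])).round(1))
print('seat',b(113,167,.01).round(4),'knob',b(288,125,.089).round(4))
k=b(291,88,.089)-b(286,163,.089);print('bar len',np.linalg.norm(k).round(3),'yaw',np.degrees(np.arctan2(k[1],k[0])).round(1))
print('jar',b(503,311,.12).round(4))
M=np.array([b(355,52,.004),b(500,22,.004),b(541,163,.004),b(392,200,.004)]);print('cork',M.mean(0).round(4),[np.linalg.norm(M[i]-M[i-1]).round(3) for i in range(4)])
M=np.array([a(100,0,.004),a(780,82,.004),a(710,550,.004),a(12,462,.004)]);print('smat',M.mean(0).round(4),[np.linalg.norm(M[i]-M[i-1]).round(3) for i in range(4)])
for n,blk,f,bk in [('white',(143,277),((152,138),(216,142)),((116,415),(196,422))),('red',(395,300),((432,160),(490,182)),((334,424),(408,442))),('yellow',(590,217),((600,75),(663,90)),((537,350),(612,360)))]:
    g=a(*blk,.094);F=(a(*f[0],.027)+a(*f[1],.027))/2;B=(a(*bk[0],.056)+a(*bk[1],.056))/2;d=F-B
    print(n,'grip',g.round(4),'len',np.linalg.norm(d[:2]).round(3),'yaw',np.degrees(np.arctan2(d[1],d[0])).round(1),'back->grip',np.linalg.norm((g-B)[:2]).round(3))
E
python3 meas.py
```

```text
2.85 [-1.428  0.686  0.023  0.01   2.338 -0.072] [ 0.15  -0.662  0.608] 0.0928 [ 0.4  0.8 -0.2]
[[ 0.021  0.22  -0.975]
 [-0.092 -0.971 -0.221]
 [-0.996  0.095  0.   ]]
clamp ctr [ 0.5614 -0.1016  0.01  ] sides [np.float64(0.117), np.float64(0.246), np.float64(0.111), np.float64(0.237)]
clamp yaw 8.8
seat [ 0.5509 -0.0494  0.01  ] knob [ 0.5692 -0.1755  0.089 ]
bar len 0.057 yaw -5.0
jar [ 0.4284 -0.3222  0.12  ]
cork [ 0.5984 -0.3111  0.004 ] [np.float64(0.12), np.float64(0.118), np.float64(0.116), np.float64(0.121)]
smat [0.494 0.245 0.004] [np.float64(0.23), np.float64(0.339), np.float64(0.231), np.float64(0.339)]
white grip [0.4788 0.3514 0.094 ] len 0.137 yaw -1.0 back->grip 0.062
red grip [0.4682 0.2352 0.094 ] len 0.134 yaw -15.6 back->grip 0.06
yellow grip [0.5069 0.1461 0.094 ] len 0.138 yaw -9.7 back->grip 0.061
```

```bash
python3 - <<'E'
from h import *
print(move([.428,-.322,.26]))
E
```

```text
[ 0.5347 -0.5028 -0.5771]
```

Request:
apply_moves(
  series=[
    {"jaw":-1,"linear":[0.535,-0.503,-0.577],"roll":0},
    {"jaw":-1,"linear":[0.535,-0.503,-0.577],"roll":0},
    {"jaw":-1,"linear":[0.535,-0.503,-0.577],"roll":0},
    {"jaw":-1,"linear":[0.535,-0.503,-0.577],"roll":0},
    {"jaw":-1,"linear":[0.535,-0.503,-0.577],"roll":0},
    {"jaw":-1,"linear":[0.535,-0.503,-0.577],"roll":0},
    {"jaw":-1,"linear":[0.535,-0.503,-0.577],"roll":0},
    {"jaw":-1,"linear":[0.535,-0.503,-0.577],"roll":0},
    {"jaw":-1,"linear":[0.535,-0.503,-0.577],"roll":0},
    {"jaw":-1,"linear":[0.535,-0.503,-0.577],"roll":0},
    {"jaw":-1,"linear":[0.535,-0.503,-0.577],"roll":0},
    {"jaw":-1,"linear":[0.535,-0.503,-0.577],"roll":0},
  ],
)

```text
t: 4.35
tool_pos: [0.4279, -0.3217, 0.2598]
orientation: [2.07, 0.134, -2.05]
force: [-0.2, -0.7, 0.4]
opening: 0.0933
```

```bash
python3 st.py; python3 - <<'E'
from h import *
s,c=snap('wrist','w1.png'); save('w1.pkl',s,c); cm=cam(s,c)
print('pred rim ctr',px(cm,[.428,-.322,.12]).round(0),'rim r px')
E
```

```text
4.35 [-0.7   -0.132  1.679 -0.058  1.519  0.648] [ 0.428 -0.322  0.26 ] 0.0933 [-0.2 -0.7  0.4]
[[ 0.02   0.221 -0.975]
 [-0.092 -0.971 -0.222]
 [-0.996  0.095  0.001]]
pred rim ctr [311. 226.] rim r px
```

View pics/w1.png

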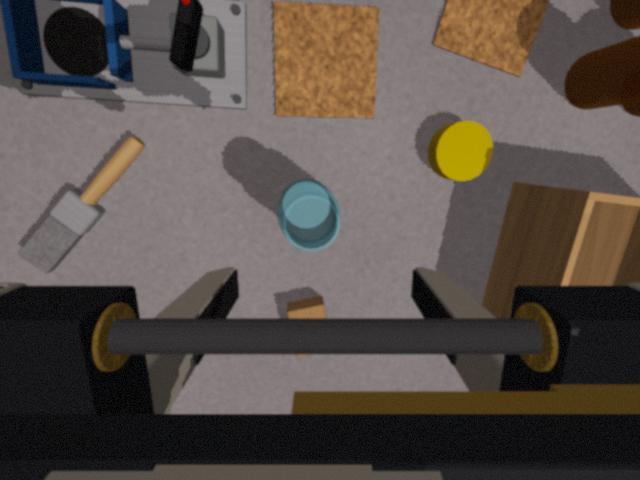

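```bash
python3 - <<'E'
from h import *
cm=load('w1.pkl'); print(at(cm,(310,220.5),.12), px(cm,[.428,-.322+.0275,.12]))
P=np.array([.431,-.322,.111]); s=read_state(); a=R.from_rotvec(s["orientation"]).as_matrix()[:,0]
print(move(P+.019*a))
E
```

```text
[ 0.43330046 -0.31992613  0.12      ] [282.23152827 220.53124813]
[ 0.2804 -0.0239 -0.0052]
```

Request:
apply_moves(
  series=[
    {"jaw":-1,"linear":[0.1,-0.015,-0.005],"roll":0},
    {"jaw":-1,"linear":[0.19,-0.024,-0.005],"roll":0},
    {"jaw":-1,"linear":[0.28,-0.024,-0.005],"roll":0},
    {"jaw":-1,"linear":[0.28,-0.024,-0.005],"roll":0},
    {"jaw":0.4,"linear":[0.28,-0.024,-0.005],"roll":0},
    {"jaw":0.6,"linear":[0.28,-0.024,-0.005],"roll":0},
    {"jaw":0.6,"linear":[0.28,-0.024,-0.005],"roll":0},
    {"jaw":0.6,"linear":[0.28,-0.024,-0.005],"roll":0},
    {"jaw":0.6,"linear":[0.28,-0.024,-0.005],"roll":0},
    {"jaw":0.6,"linear":[0.18,-0.024,-0.005],"roll":0},
    {"jaw":0.6,"linear":[0.1,-0.024,-0.005],"roll":0},
    {"jaw":0.6,"linear":[0.1,-0.024,-0.005],"roll":0},
  ],
  force=20,
)

```text
t: 5.9
tool_pos: [0.4312, -0.3152, 0.205]
orientation: [2.075, 0.125, -2.039]
force: [1.3, 0.3, -1.7]
opening: 0.0573
```

```bash
python3 st.py; python3 - <<'E'
from h import *
s,c=snap('wrist','w2.png'); save('w2.pkl',s,c)
s=read_state(); a=R.from_rotvec(s["orientation"]).as_matrix()[:,0]
yaw=np.radians(8.8); ys=np.array([-np.sin(yaw),np.cos(yaw),0])
seat=np.array([.5509,-.0494,0]); k=np.array([.5692,-.1755,0]); seat2=k+.13*ys
print('seat',seat,seat2)
E
```

```text
5.9 [-0.686 -0.124  1.772 -0.06   1.41   0.669] [ 0.431 -0.315  0.205] 0.0573 [ 1.3  0.3 -1.7]
[[ 0.028  0.22  -0.975]
 [-0.099 -0.97  -0.222]
 [-0.995  0.103 -0.006]]
seat [ 0.5509 -0.0494  0.    ] [ 0.54931184 -0.04703031  0.        ]
```

View pics/w2.png

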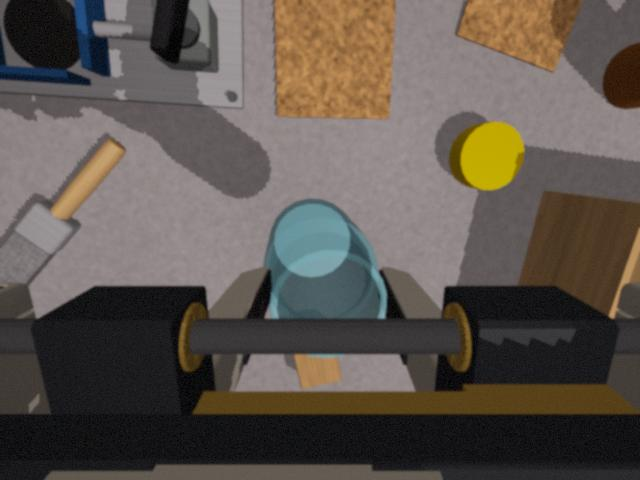

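```bash
python3 - <<'E'
from h import *
cm=load('w1.pkl'); print('seat w1',at(cm,(77,41),.0105)); print(px(cm,[.551,-.053,.01]),px(cm,[.550,-.048,.01]))
cm=load('w2.pkl'); print('cork w2 corners', at(cm,(277,117),.004),at(cm,(389,118),.004)); 
s=read_state(); a=R.from_rotvec(s["orientation"]).as_matrix()[:,0]
# jar axis point now at tool height
P=np.array([.551,-.053,.25])
print(a,move(P))
E
```

```text
seat w1 [ 0.55263469 -0.04646545  0.0105    ]
[83.80356917 44.50134485] [78.70537234 44.2177442 ]
cork w2 corners [ 0.52702228 -0.26385074  0.004     ] [ 0.55364525 -0.38039849  0.004     ]
[ 0.02471145 -0.09622013 -0.99505328] [-0.1167 -0.3703 -0.2934]
```

```bash
python3 - <<'E'
from h import *
cm=load('w2.pkl'); print('rim',at(cm,(328,302),.233), 'floor',at(cm,(312,239),.118)); s=read_state();print(s['tool_pos'])
print(move([.550,-.0545,.25]))
E
```

```text
rim [ 0.43238805 -0.31352056  0.233     ] floor [ 0.43287177 -0.31378353  0.118     ]
[ 0.42999006 -0.31430658  0.20189325]
[-0.1165 -0.3682 -0.2912]
```

Request:
apply_moves(
  series=[
    {"jaw":0.6,"linear":[-0.03,-0.09,-0.073],"roll":0},
    {"jaw":0.6,"linear":[-0.06,-0.18,-0.146],"roll":0},
    {"jaw":0.6,"linear":[-0.06,-0.27,-0.219],"roll":0},
    {"jaw":0.6,"linear":[-0.06,-0.3655,-0.289],"roll":0},
    {"jaw":0.6,"linear":[-0.06,-0.3655,-0.289],"roll":0},
    {"jaw":0.6,"linear":[-0.06,-0.3655,-0.289],"roll":0},
    {"jaw":0.6,"linear":[-0.06,-0.3655,-0.289],"roll":0},
    {"jaw":0.6,"linear":[-0.06,-0.3655,-0.289],"roll":0},
  ],
)

```text
t: 6.95
tool_pos: [0.5493, -0.0608, 0.2158]
orientation: [2.073, 0.127, -2.046]
force: [0.6, -0.1, -1.7]
opening: 0.057
```

```bash
python3 st.py; python3 - <<'E'
from h import *
s,c=snap('wrist','w3.png'); save('w3.pkl',s,c); print(move([.5486,-.053,.15]),move([.5486,-.053,.1025]))
E
```

```text
6.95 [-0.14  -0.027  1.66  -0.093  1.472  1.217] [ 0.549 -0.061  0.216] 0.057 [ 0.6 -0.1 -1.7]
[[ 0.023  0.219 -0.975]
 [-0.096 -0.971 -0.22 ]
 [-0.995  0.099 -0.002]]
[ 0.1083 -0.0239 -0.0013] [ 0.1871 -0.0317 -0.0011]
```

View pics/w3.png

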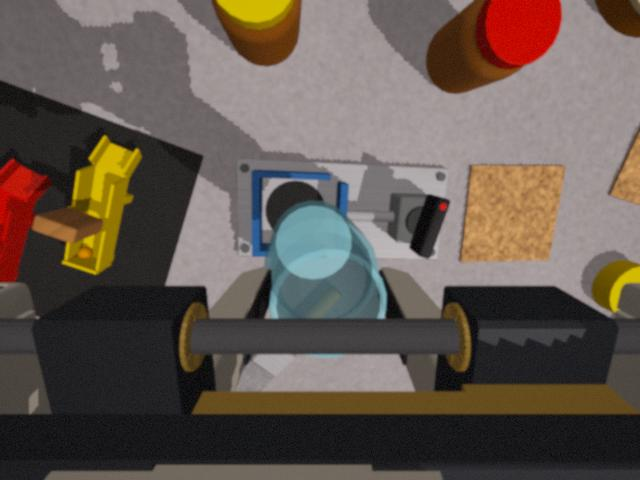

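```bash
python3 - <<'E'
from h import *
cm=load('w3.pkl'); yaw=np.radians(8.8); X=np.array([np.cos(yaw),np.sin(yaw),0]);Y=np.array([-np.sin(yaw),np.cos(yaw),0])
S=np.array([.5508,-.0478,.045])
print('inner corner +x,+y',px(cm,S+.038*X+.037*Y),'jaw corner',px(cm,S+.038*X-.047*Y),'-x,+y',px(cm,S-.038*X+.037*Y))
print('plate corners',[px(cm,np.array([.5614,-.1016,.01])+a*.055*X+b*.12*Y).round() for a in(1,-1) for b in(1,-1)])
im=cv2.imread('pics/raw_w3.png');cv2.imwrite('pics/w3c.png',cv2.resize(im[150:270,225:455],None,fx=3.4,fy=3.4,interpolation=cv2.INTER_CUBIC))
E
```

```text
inner corner +x,+y [260.53483356 176.87746571] jaw corner [344.1573061  181.94505982] -x,+y [258.98838261 250.47640941]
plate corners [array([237., 155.]), array([450., 169.]), array([237., 253.]), array([436., 260.])]
```

View pics/w3c.png

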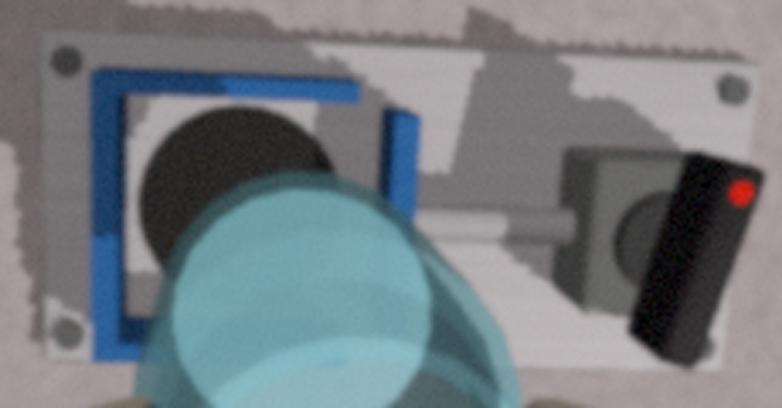

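Request:
apply_moves(
  series=[
    {"jaw":0.6,"linear":[0.05,-0.023,-0.001],"roll":0},
    {"jaw":0.6,"linear":[0.09,-0.024,-0.001],"roll":0},
    {"jaw":0.6,"linear":[0.1083,-0.024,-0.001],"roll":0},
    {"jaw":0.6,"linear":[0.13,-0.026,-0.001],"roll":0},
    {"jaw":0.6,"linear":[0.15,-0.028,-0.001],"roll":0},
    {"jaw":0.6,"linear":[0.17,-0.03,-0.001],"roll":0},
    {"jaw":0.6,"linear":[0.182,-0.0315,-0.001],"roll":0},
    {"jaw":0.6,"linear":[0.187,-0.0317,-0.001],"roll":0},
    {"jaw":0.6,"linear":[0.187,-0.0317,-0.001],"roll":0},
  ],
)

```text
t: 8.12
tool_pos: [0.5482, -0.0531, 0.102]
orientation: [2.072, 0.127, -2.047]
force: [1.7, 0.6, -2.0]
opening: 0.0568
```

```bash
python3 st.py
```

```text
8.125 [-0.126  0.057  1.787 -0.097  1.263  1.251] [ 0.548 -0.053  0.102] 0.0568 [ 1.7  0.6 -2. ]
[[ 0.023  0.218 -0.976]
 [-0.096 -0.971 -0.22 ]
 [-0.995  0.099 -0.001]]
```

Request:
apply_moves(
  series=[
    {"jaw":0.6,"linear":[0.003,0,0],"roll":0},
    {"jaw":0.6,"linear":[0.005,0,0],"roll":0},
    {"jaw":0.2,"linear":[0.005,0,0],"roll":0},
    {"jaw":-1,"linear":[0.005,0,0],"roll":0},
    {"jaw":-1,"linear":[0.005,0,0],"roll":0},
    {"jaw":-1,"linear":[0,0,0],"roll":0},
    {"jaw":-1,"linear":[-0.1,0,0],"roll":0},
    {"jaw":-1,"linear":[-0.2,0.1,0],"roll":0},
    {"jaw":-1,"linear":[-0.2,0.15,0],"roll":0},
    {"jaw":-1,"linear":[-0.2,0.15,0],"roll":0},
  ],
)

```text
t: 9.38
tool_pos: [0.5663, -0.1317, 0.233]
orientation: [2.077, 0.121, -2.044]
force: [-0.1, 0.5, -0.7]
opening: 0.0933
```

```bash
python3 st.py;  python3 - <<'E'
from h import *
s,c=snap('wrist','w4.png'); save('w4.pkl',s,c)
E
```

```text
9.375 [-0.26   0.029  1.573 -0.088  1.489  1.098] [ 0.566 -0.132  0.233] 0.0933 [-0.1  0.5 -0.7]
[[ 0.027  0.215 -0.976]
 [-0.098 -0.971 -0.217]
 [-0.995  0.102 -0.005]]
```

View pics/w4.png

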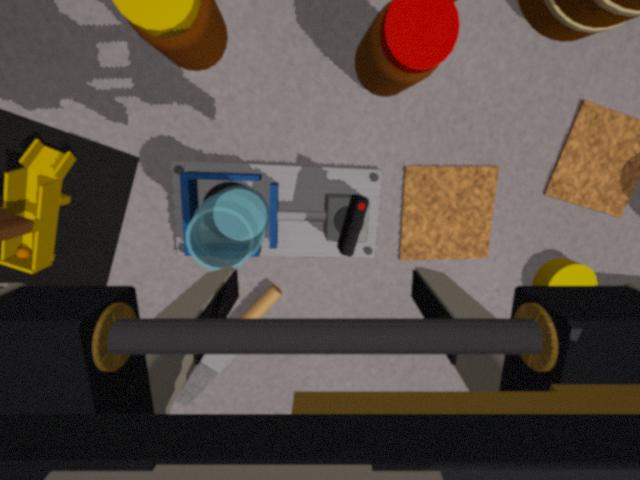

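```bash
python3 - <<'E'
from h import *
cm=load('w4.pkl'); 
e1=at(cm,(361,202),.089);e2=at(cm,(346,248),.089);print(at(cm,(354,224),.089),(e1-e2)[:2],np.linalg.norm(e1-e2),np.degrees(np.arctan2(*(e1-e2)[1::-1])))
jt=at(cm,(236,216),.13);print('jar rim',jt,'floor',at(cm,(222,241),.015))
im=cv2.imread('pics/raw_w4.png');cv2.imwrite('pics/w4c.png',cv2.resize(im[150:280,165:395],None,fx=3.4,fy=3.4,interpolation=cv2.INTER_CUBIC))
E
```

```text
[ 0.5769126  -0.17392395  0.089     ] [ 0.0472989  -0.00370961] 0.04744414868349549 -4.484471591264264
jar rim [ 0.57122588 -0.06779541  0.13      ] floor [ 0.5145251  -0.04263761  0.015     ]
```

View pics/w4c.png

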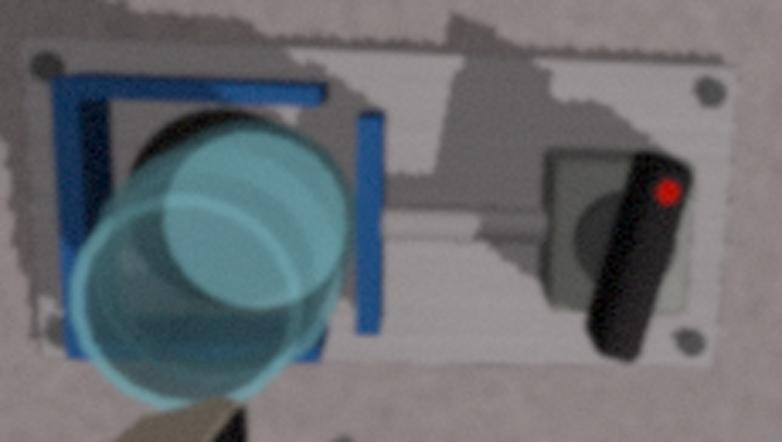

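```bash
python3 - <<'E'
from h import *
cm=load('w4.pkl'); 
print('jar rim',at(cm,(220,238),.13),'floor',at(cm,(240,213.8),.015))
f=lambda u,v,z:at(cm,(165+u/3.4,150+v/3.4),z)
e1=f(668,160,.089);e2=f(616,358,.089);print('bar',(e1+e2)/2,np.linalg.norm(e1-e2),np.degrees(np.arctan2(*(e1-e2)[1::-1])))
print('plate',[f(*p,.01).round(4) for p in((28,35),(735,62),(712,368),(40,355))])
print(move([.569,-.177,.2]),move([.569,-.177,.066]))
E
```

```text
jar rim [ 0.55067517 -0.05807007  0.13      ] floor [ 0.55043468 -0.05779064  0.015     ]
bar [ 0.57420158 -0.17425448  0.089     ] 0.05929018001576367 -1.0613218211625712
plate [array([0.5942, 0.0228, 0.01  ]), array([ 0.6355, -0.2086,  0.01  ]), array([ 0.5262, -0.2286,  0.01  ]), array([0.487 , 0.0067, 0.01  ])]
[0.0591 0.0722 0.0111] [0.2814 0.05   0.0117]
```

Request:
apply_moves(
  series=[
    {"jaw":-1,"linear":[0,0,0],"roll":-0.35},
    {"jaw":-1,"linear":[0,0,0],"roll":-0.7},
    {"jaw":-1,"linear":[0,0,0],"roll":-1},
  ],
)

```text
t: 9.8
tool_pos: [0.5643, -0.1285, 0.2292]
orientation: [1.737, 0.598, -1.766]
force: [0.3, 0.6, 0.6]
opening: 0.0929
```

Request:
apply_moves(
  series=[
    {"jaw":-1,"linear":[0,0,0],"roll":-0.35},
    {"jaw":-1,"linear":[0,0,0],"roll":-0.7},
    {"jaw":-1,"linear":[0,0,0],"roll":-1},
  ],
)

```text
t: 10.18
tool_pos: [0.5633, -0.1269, 0.2273]
orientation: [1.363, 0.966, -1.436]
force: [0.0, 0.1, 0.4]
opening: 0.0928
```

Request:
apply_moves(
  series=[
    {"jaw":-1,"linear":[0,0,0],"roll":-0.35},
    {"jaw":-1,"linear":[0,0,0],"roll":-0.7},
    {"jaw":-1,"linear":[0,0,0],"roll":-1},
  ],
)

```text
t: 10.55
tool_pos: [0.5623, -0.1252, 0.2254]
orientation: [0.967, 1.241, -1.072]
force: [0.3, 0.8, -0.5]
opening: 0.0929
```

Request:
apply_moves(
  series=[
    {"jaw":-1,"linear":[0,0,0],"roll":-0.35},
    {"jaw":-1,"linear":[0,0,0],"roll":-0.7},
    {"jaw":-1,"linear":[0,0,0],"roll":-1},
  ],
)

```text
t: 10.92
tool_pos: [0.5612, -0.1236, 0.2235]
orientation: [0.558, 1.43, -0.685]
force: [-0.5, -0.2, -0.0]
opening: 0.0931
```

Request:
apply_moves(
  series=[
    {"jaw":-1,"linear":[0,0,0],"roll":-0.35},
    {"jaw":-1,"linear":[0,0,0],"roll":-0.7},
    {"jaw":-1,"linear":[0,0,0],"roll":-1},
    {"jaw":-1,"linear":[0,0,0],"roll":-1},
  ],
)

```text
t: 11.42
tool_pos: [0.5603, -0.1223, 0.222]
orientation: [0.147, 1.536, -0.286]
force: [0.6, -0.2, 0.8]
opening: 0.0934
```

```bash
python3 st.py
```

```text
11.425 [-0.248  0.031  1.589 -0.086  1.489 -1.536] [ 0.56  -0.122  0.222] 0.0934 [ 0.6 -0.2  0.8]
[[ 0.01   0.274  0.962]
 [-0.09   0.958 -0.272]
 [-0.996 -0.084  0.034]]
```

```bash
python3 - <<'E'
from h import *
print(move([.571,-.1755,.14]),move([.571,-.1765,.066]))
E
```

```text
[ 0.1443 -0.0686  0.0365] [ 0.2673 -0.0599  0.0328]
```

Request:
apply_moves(
  series=[
    {"jaw":-1,"linear":[0.05,-0.0686,0.0365],"roll":-0.2},
    {"jaw":-1,"linear":[0.144,-0.0686,0.0365],"roll":-0.43},
    {"jaw":-0.4,"linear":[0.144,-0.0686,0.0365],"roll":-0.43},
    {"jaw":-0.4,"linear":[0.2,-0.065,0.035],"roll":-0.43},
    {"jaw":-0.4,"linear":[0.24,-0.062,0.034],"roll":-0.43},
    {"jaw":-0.4,"linear":[0.267,-0.06,0.033],"roll":-0.43},
    {"jaw":-0.4,"linear":[0.267,-0.06,0.033],"roll":-0.43},
    {"jaw":0.4,"linear":[0.267,-0.06,0.033],"roll":-0.43},
    {"jaw":1,"linear":[0.267,-0.06,0.033],"roll":-0.43},
    {"jaw":1,"linear":[0.267,-0.06,0.033],"roll":-0.43},
    {"jaw":1,"linear":[0.267,-0.06,0.033],"roll":-0.43},
    {"jaw":1,"linear":[0.267,-0.06,0.033],"roll":-0.43},
  ],
  force=20,
)

```text
t: 12.92
tool_pos: [0.5711, -0.1766, 0.0662]
orientation: [-0.03, 1.557, -0.112]
force: [0.1, 0.2, -0.2]
opening: 0.0195
```

```bash
python3 st.py
```

```text
12.925 [-0.334  0.215  1.684 -0.088  1.205 -1.822] [ 0.571 -0.177  0.066] 0.0195 [ 0.1  0.2 -0.2]
[[ 0.01   0.053  0.999]
 [-0.09   0.995 -0.051]
 [-0.996 -0.09   0.015]]
```

Request:
apply_moves(
  series=[
    {"jaw":1,"linear":[0,0,0],"roll":0},
    {"jaw":1,"linear":[0,0,0],"roll":0},
    {"jaw":1,"linear":[0,0,0],"roll":0},
  ],
)

```text
t: 13.3
tool_pos: [0.5711, -0.1761, 0.0661]
orientation: [-0.029, 1.557, -0.111]
force: [-0.3, 4.4, 1.9]
opening: 0.015
```

```bash
python3 st.py
```

```text
13.3 [-0.333  0.215  1.684 -0.087  1.205 -1.822] [ 0.571 -0.176  0.066] 0.015 [-0.3  4.4  1.9]
[[ 0.01   0.052  0.999]
 [-0.09   0.995 -0.051]
 [-0.996 -0.089  0.015]]
```

Gripped (15 mm). Now turn clockwise 3 × 30°.

Request:
apply_moves(
  series=[
    {"jaw":1,"linear":[0,0,0],"roll":0.25},
    {"jaw":1,"linear":[0,0,0],"roll":0.5},
    {"jaw":1,"linear":[0,0,0],"roll":0.75},
    {"jaw":1,"linear":[0,0,0],"roll":1},
  ],
)

```text
t: 13.8
tool_pos: [0.5713, -0.1749, 0.066]
orientation: [0.387, 1.487, -0.516]
force: [2.9, 7.0, 1.2]
opening: 0.0151
```

Request:
apply_moves(
  series=[
    {"jaw":1,"linear":[0,0,0],"roll":0.25},
    {"jaw":1,"linear":[0,0,0],"roll":0.5},
    {"jaw":1,"linear":[0,0,0],"roll":0.75},
    {"jaw":1,"linear":[0,0,0],"roll":1},
  ],
)

```text
t: 14.3
tool_pos: [0.5725, -0.1742, 0.0662]
orientation: [0.799, 1.335, -0.908]
force: [5.0, 4.9, -2.4]
opening: 0.0142
```

```bash
python3 st.py; python3 -c "
from h import *
print(read_state()['wrist_torque'])"
```

```text
14.3 [-0.332  0.215  1.684 -0.084  1.204 -0.767] [ 0.572 -0.174  0.066] 0.0142 [ 5.   4.9 -2.4]
[[ 0.013  0.895  0.447]
 [-0.087  0.446 -0.891]
 [-0.996 -0.028  0.084]]
[ 1.2188051  -1.29271611  0.2458912 ]
```

Request:
apply_moves(
  series=[
    {"jaw":1,"linear":[0,0,0],"roll":0.25},
    {"jaw":1,"linear":[0,0,0],"roll":0.5},
    {"jaw":1,"linear":[0,0,0],"roll":0.75},
    {"jaw":1,"linear":[0,0,0],"roll":0.75},
  ],
)

```text
t: 14.8
tool_pos: [0.573, -0.1742, 0.0663]
orientation: [1.097, 1.17, -1.189]
force: [3.7, 2.5, -2.5]
opening: 0.0158
```

```bash
python3 st.py; python3 -c "
from h import *
print(read_state()['wrist_torque'])"
```

```text
14.8 [-0.331  0.215  1.683 -0.084  1.203 -0.375] [ 0.573 -0.174  0.066] 0.0158 [ 3.7  2.5 -2.5]
[[ 0.014  0.997  0.072]
 [-0.087  0.073 -0.993]
 [-0.996  0.007  0.088]]
[ 0.52918725 -0.75152068  0.55728759]
```

Request:
apply_moves(
  series=[
    {"jaw":1,"linear":[0,0,0],"roll":0.12},
    {"jaw":1,"linear":[0,0,0],"roll":0.25},
    {"jaw":1,"linear":[0,0,0],"roll":0.25},
  ],
)

```text
t: 15.18
tool_pos: [0.573, -0.1742, 0.0663]
orientation: [1.192, 1.106, -1.277]
force: [1.7, 2.7, 0.8]
opening: 0.0177
```

```bash
python3 st.py; python3 -c "
from h import *
print(read_state()['wrist_torque'])"
```

```text
15.175 [-0.331  0.215  1.683 -0.084  1.203 -0.248] [ 0.573 -0.174  0.066] 0.0177 [1.7 2.7 0.8]
[[ 0.014  0.998 -0.055]
 [-0.088 -0.054 -0.995]
 [-0.996  0.018  0.087]]
[ 0.51974115 -0.30641635  0.7194582 ]
```

Request:
apply_moves(
  series=[
    {"jaw":-0.4,"linear":[0,0,0],"roll":0},
    {"jaw":-0.4,"linear":[0,0,0],"roll":0},
    {"jaw":-0.4,"linear":[0,0,0],"roll":0},
    {"jaw":-0.4,"linear":[-0.06,0,0],"roll":0},
    {"jaw":-0.4,"linear":[-0.16,0,0],"roll":0},
    {"jaw":-0.4,"linear":[-0.25,0,0],"roll":0},
    {"jaw":-0.4,"linear":[-0.25,0,0],"roll":0.2},
    {"jaw":-0.4,"linear":[-0.25,0,0],"roll":0.43},
    {"jaw":-0.4,"linear":[-0.25,0,0],"roll":0.43},
  ],
)

```text
t: 16.3
tool_pos: [0.5709, -0.1612, 0.2157]
orientation: [1.356, 0.982, -1.43]
force: [-0.8, -0.7, -0.1]
opening: 0.0653
```

```bash
python3 st.py; python3 - <<'E'
from h import *
print(move([.468,.215,.216]))
E
```

```text
16.3 [-0.311  0.079  1.551 -0.08   1.472 -0.026] [ 0.571 -0.161  0.216] 0.0653 [-0.8 -0.7 -0.1]
[[ 0.014  0.961 -0.276]
 [-0.088 -0.274 -0.958]
 [-0.996  0.037  0.081]]
[-0.0578 -0.3364 -0.5532]
```

Request:
apply_moves(
  series=[
    {"jaw":-0.4,"linear":[-0.058,-0.336,-0.553],"roll":0},
    {"jaw":-0.4,"linear":[-0.058,-0.336,-0.553],"roll":0},
    {"jaw":-0.4,"linear":[-0.058,-0.336,-0.553],"roll":0},
    {"jaw":-0.4,"linear":[-0.058,-0.336,-0.553],"roll":0},
    {"jaw":-0.4,"linear":[-0.058,-0.336,-0.553],"roll":0},
    {"jaw":-0.4,"linear":[-0.058,-0.336,-0.553],"roll":0},
    {"jaw":-0.4,"linear":[-0.058,-0.336,-0.553],"roll":0},
    {"jaw":-0.4,"linear":[-0.058,-0.336,-0.553],"roll":0},
  ],
)

```text
t: 17.3
tool_pos: [0.468, 0.2152, 0.2159]
orientation: [1.353, 0.983, -1.427]
force: [0.2, -0.5, 1.0]
opening: 0.0651
```

```bash
python3 st.py; python3 - <<'E'
from h import *
s,c=snap('wrist','w5.png'); save('w5.pkl',s,c)
s,c=snap('top','top2.png')
im=cv2.imread('pics/raw_top2.png');cv2.imwrite('pics/t2c.png',cv2.resize(im[200:330,170:480],None,fx=2.58,fy=2.58,interpolation=cv2.INTER_CUBIC))
a=cv2.imread('pics/t2c.png');b=cv2.imread('pics/raw_w5.png')
cv2.imwrite('pics/mix.png',b)
E
```

```text
17.3 [ 0.395 -0.07   1.7   -0.087  1.533  0.675] [0.468 0.215 0.216] 0.0651 [ 0.2 -0.5  1. ]
[[ 0.014  0.962 -0.272]
 [-0.088 -0.27  -0.959]
 [-0.996  0.037  0.081]]
```

View pics/mix.png

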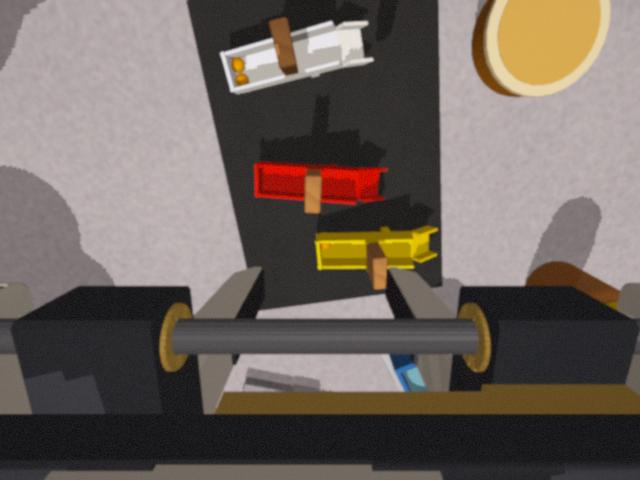

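```bash
python3 - <<'E'
from h import *
cm=load('w5.pkl')
for n,P,yaw in[('white',(.4788,.3514),-1),('red',(.4682,.2352),-15.6),('yellow',(.5069,.1461),-9.7)]:
    y=np.radians(yaw);X=np.array([np.cos(y),np.sin(y),0]);Y=np.array([-np.sin(y),np.cos(y),0]);G=np.array([*P,.074])
    print(n,[px(cm,G+np.array([0,0,.02])+sy*.0165*Y).round(0) for sy in(1,-1)],'spout',px(cm,G+.072*X-[0,0,.059]).round(0),'backcorners',[px(cm,G-.056*X+sy*.0165*Y-[0,0,.018]).round(0) for sy in(1,-1)])
print(move([.468,.2335,.13]),move([.468,.2335,.058]))
E
```

```text
white [array([277.,  24.]), array([290.,  72.])] spout [361.  45.] backcorners [array([218.,  55.]), array([232.,  96.])]
red [array([313., 179.]), array([314., 217.])] spout [378. 182.] backcorners [array([254., 173.]), array([257., 207.])]
yellow [array([378., 260.]), array([380., 291.])] spout [427. 240.] backcorners [array([318., 252.]), array([321., 280.])]
[ 0.1397 -0.0154 -0.0432] [ 0.2592 -0.0199 -0.053 ]
```

```bash
python3 - <<'E'
from h import *
a=cv2.imread('pics/raw_top1.png');b=cv2.imread('pics/raw_top2.png')
for n,(lo,hi) in {'yellow':((20,100,100),(33,255,255)),'red':((0,180,80),(6,255,255))}.items():
    for im in(a,b):
        h=cv2.cvtColor(im[225:325,170:315],cv2.COLOR_BGR2HSV);m=cv2.inRange(h,lo,hi);ys,xs=np.nonzero(m);print(n,len(xs),xs.min(),xs.max(),ys.min(),ys.max(),xs.mean().round(1),ys.mean().round(1))
cm=load('w5.pkl');f=lambda u,v,z:at(cm,(u,v),z).round(4)
print('yellow back',f(317,236,.056),f(318,269,.056),'tip',f(430,244,.027)); print('red back',f(256,163,.056),f(258,200,.056))
print('mat corner',f(441,285,.004))
cmt=load('top.pkl');print(at(cmt,(170+780/5.5,225+82/5.5),.004).round(4),at(cmt,(170+537/5.5,225+350/5.5),.056).round(4),at(cmt,(170+612/5.5,225+360/5.5),.056).round(4))
E
cp pics/t2c.png pics/t2d.png
```

```text
yellow 603 26 120 13 72 108.6 40.0
yellow 593 67 120 13 73 108.5 39.9
red 645 60 89 28 81 74.4 55.5
red 107 65 89 32 80 81.5 46.4
yellow back [0.4586 0.1885 0.056 ] [0.4494 0.1527 0.056 ] tip [0.5773 0.1331 0.027 ]
red back [0.4236 0.2749 0.056 ] [0.4135 0.2407 0.056 ]
mat corner [0.5876 0.0633 0.004 ]
[0.5878 0.0604 0.004 ] [0.4494 0.1729 0.056 ] [0.4447 0.1376 0.056 ]
```

View pics/t2c.png

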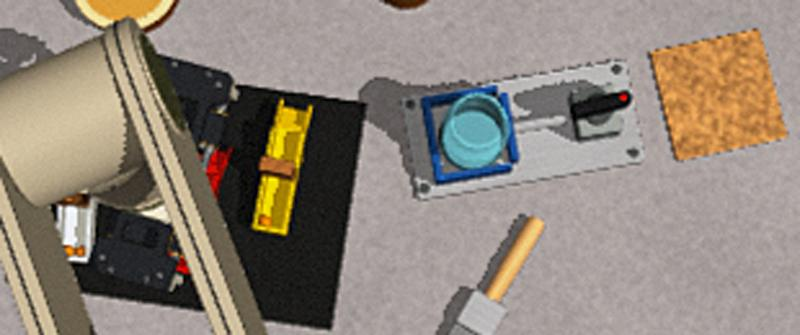

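```bash
python3 - <<'E'
from h import *
cm=load('w5.pkl');cmt=load('top.pkl')
print('wrist cam',-cm[1].T@cm[2])
def tri(u1,u2):
    P=[c[0]@np.c_[c[1],c[2]] for c in(cm,cmt)]
    X=cv2.triangulatePoints(P[0],P[1],np.array(u1,float),np.array([170+u2[0]/5.5,225+u2[1]/5.5]));X=(X[:3]/X[3]).ravel();return X.round(4),(px(cm,X)-u1).round(1)
print('yel back L',tri((317,236),(537,350)),'R',tri((318,269),(612,360)),'tip L',tri((434,228),(600,73)),'tipR',tri((436,262),(663,88)))
print('red back L',tri((256,163),(334,424)),'R',tri((258,200),(408,442)))
print('white back L',tri((222,54),(116,415)),'R',tri((232,92),(196,422)))
E
```

```text
wrist cam [0.48415463 0.294938   0.37654944]
yel back L (array([0.4541, 0.1763, 0.0173]), array([-1.4, -0.2])) R (array([0.4474, 0.1397, 0.0279]), array([1.1, 0.1])) tip L (array([0.5887, 0.1479, 0.0195]), array([ 1.4, -0.6])) tipR (array([0.5776, 0.116 , 0.0401]), array([ 0.8, -0.3]))
red back L (array([0.4175, 0.2725, 0.0224]), array([0.3, 0.2])) R (array([0.4082, 0.2359, 0.0301]), array([0.5, 0.2]))
white back L (array([0.4213, 0.3756, 0.0273]), array([0. , 0.1])) R (array([0.4183, 0.3398, 0.0215]), array([2.1, 3.8]))
```

```bash
python3 - <<'E'
from h import *
A=[.468,.2335,.062]
for d in ([0,0,.05],[0,0,0],[0,0,.02],[0,.045,.02],[0,.045,.001],[0,.045,.1]): print(d,move(np.array(A)+d))
E
```

```text
[0, 0, 0.05] [ 0.1696 -0.0166 -0.0456]
[0, 0, 0] [ 0.2526 -0.0197 -0.0524]
[0, 0, 0.02] [ 0.2194 -0.0184 -0.0497]
[0, 0.045, 0.02] [ 0.2127 -0.0389 -0.1215]
[0, 0.045, 0.001] [ 0.2443 -0.0401 -0.1241]
[0, 0.045, 0.1] [ 0.0799 -0.034  -0.1107]
```

Request:
apply_moves(
  series=[
    {"jaw":0.1,"linear":[0.08,-0.0166,-0.0456],"roll":0},
    {"jaw":0.1,"linear":[0.17,-0.0166,-0.0456],"roll":0},
    {"jaw":0.1,"linear":[0.219,-0.018,-0.05],"roll":0},
    {"jaw":0.1,"linear":[0.2526,-0.0197,-0.0524],"roll":0},
    {"jaw":0.1,"linear":[0.2526,-0.0197,-0.0524],"roll":0},
    {"jaw":1,"linear":[0.2526,-0.0197,-0.0524],"roll":0},
    {"jaw":1,"linear":[0.2526,-0.0197,-0.0524],"roll":0},
    {"jaw":1,"linear":[0.2526,-0.0197,-0.0524],"roll":0},
    {"jaw":1,"linear":[0.2526,-0.0197,-0.0524],"roll":0},
    {"jaw":1,"linear":[0.2526,-0.0197,-0.0524],"roll":0},
    {"jaw":1,"linear":[0.2526,-0.0197,-0.0524],"roll":0},
    {"jaw":1,"linear":[0.2526,-0.0197,-0.0524],"roll":0},
  ],
  force=15,
)

```text
t: 18.9
tool_pos: [0.4686, 0.234, 0.063]
orientation: [1.357, 0.981, -1.428]
force: [-0.6, 0.3, 5.6]
opening: 0.0147
```

```bash
python3 st.py
```

```text
18.9 [ 0.427  0.089  1.83  -0.091  1.247  0.736] [0.469 0.234 0.063] 0.0147 [-0.6  0.3  5.6]
[[ 0.015  0.961 -0.276]
 [-0.088 -0.273 -0.958]
 [-0.996  0.038  0.08 ]]
```

Request:
apply_moves(
  series=[
    {"jaw":1,"linear":[-0.02,0.001,0.002],"roll":0},
    {"jaw":1,"linear":[-0.035,0.0013,0.0027],"roll":0},
    {"jaw":1,"linear":[-0.038,-0.01,-0.03],"roll":0},
    {"jaw":1,"linear":[-0.0405,-0.019,-0.069],"roll":0},
    {"jaw":1,"linear":[-0.0405,-0.019,-0.069],"roll":0},
    {"jaw":1,"linear":[-0.02,-0.0198,-0.0705],"roll":0},
    {"jaw":1,"linear":[-0.0075,-0.0205,-0.0716],"roll":0},
    {"jaw":1,"linear":[-0.0065,-0.0205,-0.0716],"roll":0},
    {"jaw":1,"linear":[-0.0065,-0.0205,-0.0716],"roll":0},
    {"jaw":-0.2,"linear":[-0.0065,-0.0205,-0.0716],"roll":0},
    {"jaw":-0.2,"linear":[-0.0065,-0.0205,-0.0716],"roll":0},
    {"jaw":-0.2,"linear":[-0.0065,-0.0205,-0.0716],"roll":0},
    {"jaw":-0.2,"linear":[-0.08,-0.0175,-0.0655],"roll":0},
    {"jaw":-0.2,"linear":[-0.17,-0.014,-0.058],"roll":0},
    {"jaw":-0.2,"linear":[-0.25,-0.012,-0.05],"roll":0},
    {"jaw":-0.2,"linear":[-0.25,-0.012,-0.05],"roll":0},
  ],
)

```text
t: 20.9
tool_pos: [0.4702, 0.2793, 0.2151]
orientation: [1.364, 0.979, -1.421]
force: [-0.1, -0.9, -0.6]
opening: 0.0559
```

```bash
python3 st.py; python3 - <<'E'
from h import *
s,c=snap('scene','sc2.png',(300,180,580,330),2.8)
s,c=snap('wrist','w6.png');save('w6.pkl',s,c)
E
```

```text
20.9 [ 0.5    0.015  1.618 -0.084  1.529  0.784] [0.47  0.279 0.215] 0.0559 [-0.1 -0.9 -0.6]
[[ 0.023  0.961 -0.276]
 [-0.084 -0.273 -0.958]
 [-0.996  0.045  0.074]]
```

View pics/w6.png

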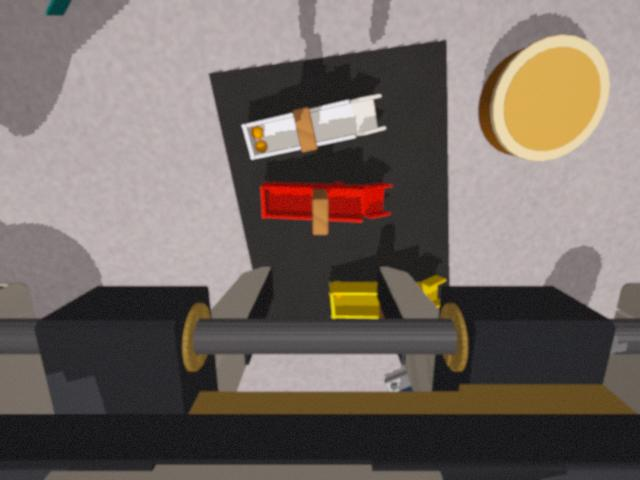

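```bash
cat > kin.py <<'E'
from h import *
from scipy.optimize import least_squares
D=[([-1.433,.1311,1.4893,0,1.523,-.085],[.1325,-.5846,.2176]),([-1.426,.71,.023,.005,2.361,-.074],[.1495,-.6598,.5909]),([-1.428,.686,.023,.01,2.338,-.072],[.15,-.662,.608]),
([-.7,-.132,1.679,-.058,1.519,.648],[.4279,-.3217,.2598]),([-.14,-.027,1.66,-.093,1.472,1.217],[.549,-.061,.216]),([-.126,.057,1.787,-.097,1.263,1.251],[.548,-.053,.102]),
([-.26,.029,1.573,-.088,1.489,1.098],[.566,-.132,.233]),([-.333,.215,1.684,-.087,1.205,-1.822],[.5711,-.1761,.0661]),([.395,-.07,1.7,-.087,1.533,.675],[.468,.2152,.2159]),([.5,.015,1.618,-.084,1.529,.784],[.4702,.2793,.2151])]
def fk(q,p):
    r0,h,L2,L3,e,d=p
    A=R.from_euler('z',q[0]); u=A*R.from_euler('y',q[1]); f=u*R.from_euler('y',q[2]); w=f*R.from_euler('zyz',[0,0,0])
    W=f*R.from_euler('ZYZ',[q[3],q[4],q[5]])
    pos=A.apply([r0,0,h])+u.apply([0,0,L2])+f.apply([e,0,L3])+W.apply([0,0,d])
    return pos,W
def fit():
    f=lambda p:np.concatenate([fk(q,p)[0]-x for q,x in D])
    return least_squares(f,[0,.3,.5,.5,0,.2])
if __name__=='__main__':
    s=fit();print(s.x.round(4),np.abs(s.fun).max())
    st=read_state();_,W=fk(st['q'],s.x);print((W.inv()*R.from_rotvec(st['orientation'])).as_matrix().round(3))
    np.save('kin.npy',s.x)
E
python3 kin.py
```

```text
[ 0.0207 -0.1613  0.3749  0.5466  0.0804 -0.1161] 0.05633009675771772
[[ 0. -1. -0.]
 [ 0.  0. -1.]
 [ 1.  0.  0.]]
```

```bash
cat > kin2.py <<'E'
from kin import D,np,R
def parts(q):
    A=R.from_euler('z',q[0]); u=A*R.from_euler('y',q[1]); f=u*R.from_euler('y',q[2]); W=f*R.from_euler('ZYZ',q[3:6]); return A,u,f,W
def cols(q):
    A,u,f,W=parts(q); X=[1,0,0];Z=[0,0,1]
    return np.c_[A.apply(X),Z,u.apply(Z),f.apply(X),f.apply(Z),W.apply(Z)]
C=R.from_matrix([[0,-1,0],[0,0,-1],[1,0,0]])
if __name__=='__main__':
    for lam in(0,1e-3):
        M=np.vstack([cols(q) for q,_ in D]);y=np.concatenate([x for _,x in D])
        p=np.linalg.lstsq(np.vstack([M,lam*np.eye(6)]),np.r_[y,np.zeros(6)],rcond=None)[0]
        print(p.round(4),np.abs(M@p-y).max())
    for q,x in D: print(np.hypot(x[0],x[1]).round(4),x[2],q, (cols(q)@p-x).round(3), np.arctan2(x[1],x[0]).round(3))
E
python3 kin2.py
```

```text
[ 0.0207 -0.1613  0.3749  0.0804  0.5466 -0.1161] 0.05633009670433052
[ 0.0207 -0.1613  0.3748  0.0804  0.5465 -0.1161] 0.05633005804230401
0.5994 0.2176 [-1.433, 0.1311, 1.4893, 0, 1.523, -0.085] [-0.048 -0.021  0.001] -1.348
0.6765 0.5909 [-1.426, 0.71, 0.023, 0.005, 2.361, -0.074] [-0.051 -0.018  0.   ] -1.348
0.6788 0.608 [-1.428, 0.686, 0.023, 0.01, 2.338, -0.072] [-0.056  0.005 -0.001] -1.348
0.5353 0.2598 [-0.7, -0.132, 1.679, -0.058, 1.519, 0.648] [-0.033 -0.002 -0.001] -0.645
0.5524 0.216 [-0.14, -0.027, 1.66, -0.093, 1.472, 1.217] [-0.006 -0.005 -0.001] -0.111
0.5506 0.102 [-0.126, 0.057, 1.787, -0.097, 1.263, 1.251] [-0.008 -0.005  0.002] -0.096
0.5812 0.233 [-0.26, 0.029, 1.573, -0.088, 1.489, 1.098] [-0.013 -0.005 -0.002] -0.229
0.5976 0.0661 [-0.333, 0.215, 1.684, -0.087, 1.205, -1.822] [-0.013 -0.007  0.002] -0.299
0.5151 0.2159 [0.395, -0.07, 1.7, -0.087, 1.533, 0.675] [ 0.024  0.001 -0.   ] 0.431
0.5469 0.2151 [0.5, 0.015, 1.618, -0.084, 1.529, 0.784] [ 0.025  0.002 -0.   ] 0.536
```

```bash
sed -i "s/return np.c_\[A.apply(X),Z/return np.c_[A.apply([0,1,0]),A.apply(X),Z/; s/eye(6)/eye(7)/; s/zeros(6)/zeros(7)/" kin2.py; sed -i "/for q,x in D: print/d" kin2.py; python3 kin2.py
```

```text
[ 5.130e-02 -3.000e-04  3.187e-01  3.694e-01  6.160e-02  5.535e-01
  3.783e-01] 0.00040633325690223043
[ 5.130e-02 -3.000e-04  3.187e-01  3.694e-01  6.160e-02  5.535e-01
  3.783e-01] 0.00040636539005436956
```

```bash
cat > ik.py <<'E'
from kin2 import *
from scipy.optimize import least_squares
p=np.array([5.130e-02,-3.0e-04,3.187e-01,3.694e-01,6.160e-02,5.535e-01,3.783e-01])
lo=np.array([-2.96,-.89,.02,-1.34,0,-2.66]);hi=np.array([2.96,2.26,2.5,4.48,2.73,2.66])
def fwd(q): A,u,f,W=parts(q); return cols(q)@p,W*C
def ik(P,Rt,q0):
    f=lambda q:np.r_[(fwd(q)[0]-P)*5,(fwd(q)[1]*Rt.inv()).as_rotvec()]
    best=None
    for k in range(6):
        x0=np.clip(q0+(np.random.default_rng(k).normal(0,.6,6) if k else 0),lo+.01,hi-.01)
        s=least_squares(f,x0,bounds=(lo,hi))
        if best is None or s.cost<best.cost-1e-9: best=s
        if best.cost<1e-8: break
    return best.x,best.cost
def toolR(az,dep,sgn=1):
    az,dep=np.radians([az,dep]); x=np.array([np.cos(az)*np.cos(dep),np.sin(az)*np.cos(dep),-np.sin(dep)])
    y=sgn*np.array([-np.sin(az),np.cos(az),0]); return R.from_matrix(np.c_[x,y,np.cross(x,y)])
if __name__=='__main__':
  for az in(-97,):
   for dep in(20,30,40):
    for sgn in(1,-1):
     Rt=toolR(az,dep,sgn); print(az,dep,sgn,Rt.as_matrix()[:,1].round(2))
     for n,P,roll in[('white',[.478,.34,.07],0),('yellow',[.508,.13,.07],0),('high',[.5,.1,.25],0),('pour0',[.49,-.06,.22],0),('pourtip',[.49,-.06,.22],-55)]:
        R2=Rt*R.from_rotvec([np.radians(roll),0,0])
        q,c=ik(np.array(P),R2,np.array([.5,.3,1.5,.5,1.2,0.])); print('  ',n,q.round(2),'%.1e'%c)
E
python3 ik.py
```

```text
-97 20 1 [ 0.99 -0.12 -0.  ]
   white [ 0.87  1.29  0.58 -0.75  2.28  0.81] 2.3e-27
   yellow [ 0.65  0.92  1.21 -0.81  1.96  0.85] 4.7e-23
   high [ 0.62  0.59  1.33 -0.91  2.07  0.66] 1.1e-21
   pour0 [ 0.42  0.4   1.65 -0.99  1.85  0.66] 3.0e-18
   pourtip [ 0.42  0.4   1.65 -0.99  1.85 -0.3 ] 1.8e-18
-97 20 -1 [-0.99  0.12  0.  ]
   white [ 0.87  1.29  0.58 -0.75  2.28 -2.33] 6.7e-24
   yellow [ 0.65  0.92  1.21 -0.81  1.96 -2.29] 9.8e-24
   high [ 0.62  0.59  1.33 -0.91  2.07 -2.48] 7.0e-22
   pour0 [ 0.42  0.4   1.65 -0.99  1.85 -2.48] 2.2e-20
   pourtip [ 0.39  0.37  1.63 -0.96  1.84  2.66] 1.3e-02
-97 30 1 [ 0.99 -0.12  0.  ]
   white [ 0.85  1.11  0.76 -0.62  2.13  0.88] 5.4e-25
   yellow [ 0.62  0.77  1.31 -0.72  1.84  0.84] 1.6e-28
   high [ 0.59  0.48  1.37 -0.8   2.    0.65] 1.9e-23
   pour0 [ 0.38  0.28  1.68 -0.89  1.77  0.59] 1.7e-20
   pourtip [ 0.38  0.28  1.68 -0.89  1.77 -0.37] 2.3e-20
-97 30 -1 [-0.99  0.12 -0.  ]
   white [ 0.85  1.11  0.76 -0.62  2.13 -2.26] 2.8e-29
   yellow [ 0.62  0.77  1.31 -0.72  1.84 -2.3 ] 7.8e-27
   high [ 0.59  0.48  1.37 -0.8   2.   -2.5 ] 1.1e-17
   pour0 [ 0.38  0.28  1.68 -0.89  1.77 -2.55] 5.6e-27
   pourtip [ 0.36  0.26  1.67 -0.86  1.77  2.66] 4.8e-03
-97 40 1 [ 0.99 -0.12  0.  ]
   white [ 0.82  0.94  0.93 -0.51  1.99  0.91] 1.6e-20
   yellow [ 0.58  0.63  1.41 -0.63  1.72  0.81] 8.9e-19
   high [ 0.55  0.36  1.42 -0.69  1.92  0.62] 1.1e-24
   pour0 [ 0.32  0.16  1.71 -0.77  1.7   0.51] 2.3e-23
   pourtip [ 0.32  0.16  1.71 -0.77  1.7  -0.45] 2.2e-22
-97 40 -1 [-0.99  0.12 -0.  ]
   white [ 0.82  0.94  0.93 -0.51  1.99 -2.23] 2.4e-19
   yellow [ 0.58  0.63  1.41 -0.63  1.72 -2.33] 4.3e-30
   high [ 0.55  0.36  1.42 -0.69  1.92 -2.52] 4.6e-26
   pour0 [ 0.32  0.16  1.71 -0.77  1.7  -2.63] 6.9e-15
   pourtip [ 0.31  0.16  1.7  -0.76  1.7   2.66] 3.9e-04
```

```bash
python3 - <<'E'
from h import *
print(move([.55,0,.35]),move([.5,-.28,.42]))
s=read_state();Rm=R.from_rotvec(s["orientation"]).as_matrix();print('W1->W2',(Rm.T@(np.array([-.03,-.64,.52])-np.array([.5,-.28,.42]))/.6).round(3))
E
```

```text
[-0.19    0.2673  0.4248] [-0.2667  0.3193  0.9041]
W1->W2 [-0.127 -0.679  0.831]
```

Request:
apply_moves(
  series=[
    {"jaw":-0.4,"linear":[-0.15,0.05,0.05],"roll":0},
    {"jaw":-0.4,"linear":[-0.19,0.267,0.425],"roll":0},
    {"jaw":-0.4,"linear":[-0.19,0.267,0.425],"roll":0},
    {"jaw":-0.4,"linear":[-0.19,0.267,0.425],"roll":0},
    {"jaw":-0.4,"linear":[-0.19,0.267,0.425],"roll":0},
    {"jaw":-0.4,"linear":[-0.267,0.319,0.904],"roll":0},
    {"jaw":-0.4,"linear":[-0.267,0.319,0.904],"roll":0},
    {"jaw":-0.4,"linear":[-0.267,0.319,0.904],"roll":0},
    {"jaw":-0.4,"linear":[-0.267,0.319,0.904],"roll":0},
    {"jaw":-0.4,"linear":[-0.267,0.319,0.904],"roll":0},
    {"jaw":-0.4,"linear":[-0.267,0.319,0.904],"roll":0},
  ],
)

```text
t: 22.38
tool_pos: [0.4986, -0.2835, 0.4182]
orientation: [1.36, 0.981, -1.433]
force: [0.2, 0.4, 0.9]
opening: 0.065
```

Request:
apply_moves(
  series=[
    {"jaw":-0.4,"linear":[-0.127,-0.679,0.831],"roll":-0.15},
    {"jaw":-0.4,"linear":[-0.127,-0.679,0.831],"roll":-0.3},
    {"jaw":-0.4,"linear":[-0.127,-0.679,0.831],"roll":-0.3},
    {"jaw":-0.4,"linear":[-0.127,-0.679,0.831],"roll":-0.3},
    {"jaw":-0.4,"linear":[-0.127,-0.679,0.831],"roll":-0.3},
    {"jaw":-0.4,"linear":[-0.127,-0.679,0.831],"roll":-0.3},
    {"jaw":-0.4,"linear":[-0.127,-0.679,0.831],"roll":-0.3},
    {"jaw":-0.4,"linear":[-0.127,-0.679,0.831],"roll":-0.3},
    {"jaw":-0.4,"linear":[-0.127,-0.679,0.831],"roll":-0.3},
    {"jaw":-0.4,"linear":[-0.127,-0.679,0.831],"roll":-0.3},
    {"jaw":-0.4,"linear":[-0.127,-0.679,0.831],"roll":-0.3},
    {"jaw":-0.4,"linear":[-0.127,-0.679,0.831],"roll":-0.3},
    {"jaw":-0.4,"linear":[-0.127,-0.679,0.831],"roll":-0.3},
  ],
)

```text
t: 24.0
tool_pos: [-0.0317, -0.6404, 0.5178]
orientation: [1.246, 1.072, -1.325]
force: [0.5, -0.3, -0.1]
opening: 0.0652
```

```bash
python3 st.py
```

```text
24.0 [-1.715  0.262  0.793  0.028  2.005 -1.577] [-0.032 -0.64   0.518] 0.0652 [ 0.5 -0.3 -0.1]
[[ 0.013  0.992 -0.125]
 [-0.084 -0.124 -0.989]
 [-0.996  0.024  0.082]]
```

Request:
apply_moves(
  series=[
    {"jaw":-0.4,"linear":[-0.5,0,0.5],"roll":0},
    {"jaw":-0.4,"linear":[-0.5,0,0.5],"roll":0},
    {"jaw":-0.4,"linear":[-0.5,0,0.5],"roll":0},
    {"jaw":-0.4,"linear":[-0.5,0,0.5],"roll":0},
    {"jaw":-0.4,"linear":[-0.5,0,0.5],"roll":0},
    {"jaw":-0.4,"linear":[-0.5,0,0.5],"roll":0},
  ],
)

```text
t: 24.75
tool_pos: [-0.0488, -0.6957, 0.6055]
orientation: [1.207, 1.034, -1.347]
force: [0.5, -0.4, 0.2]
opening: 0.0649
```

Request:
apply_moves(
  series=[
    {"jaw":-0.4,"linear":[-0.5,0,0.5],"roll":0},
    {"jaw":-0.4,"linear":[-0.5,0,0.5],"roll":0},
    {"jaw":-0.4,"linear":[-0.5,0,0.5],"roll":0},
  ],
)

```text
t: 25.12
tool_pos: [-0.056, -0.6946, 0.6279]
orientation: [1.167, 0.995, -1.369]
force: [-0.2, -0.4, 0.3]
opening: 0.0655
```

Request:
apply_moves(
  series=[
    {"jaw":-0.4,"linear":[0,0,1],"roll":0},
    {"jaw":-0.4,"linear":[0,0,1],"roll":0},
    {"jaw":-0.4,"linear":[0,0,1],"roll":0},
  ],
)

```text
t: 25.5
tool_pos: [-0.069, -0.774, 0.5678]
orientation: [1.13, 0.96, -1.389]
force: [0.3, 0.0, -0.6]
opening: 0.0651
```

```bash
python3 st.py
```

```text
25.5 [-1.746  0.759  0.024  0.05   2.127 -1.588] [-0.069 -0.774  0.568] 0.0651 [ 0.3  0.  -0.6]
[[ 0.002  0.992 -0.126]
 [-0.233 -0.122 -0.965]
 [-0.973  0.031  0.23 ]]
```

Request:
apply_moves(
  series=[
    {"jaw":-0.4,"linear":[-0.5,0,0.5],"roll":0},
    {"jaw":-0.4,"linear":[-0.5,0,0.5],"roll":0},
  ],
)

```text
t: 25.75
tool_pos: [-0.0721, -0.7643, 0.6047]
orientation: [1.087, 0.92, -1.412]
force: [-0.0, 0.0, 0.3]
opening: 0.0654
```

Request:
apply_moves(
  series=[
    {"jaw":-0.4,"linear":[-0.5,0,0.5],"roll":0},
    {"jaw":-0.4,"linear":[-0.5,0,0.5],"roll":0},
  ],
)

```text
t: 26.0
tool_pos: [-0.0748, -0.7542, 0.6408]
orientation: [1.042, 0.878, -1.434]
force: [0.5, 0.8, 0.3]
opening: 0.0651
```

Request:
apply_moves(
  series=[
    {"jaw":-0.4,"linear":[-0.5,0,0.5],"roll":0},
    {"jaw":-0.4,"linear":[-0.5,0,0.5],"roll":0},
  ],
)

```text
t: 26.25
tool_pos: [-0.0773, -0.743, 0.6754]
orientation: [0.997, 0.837, -1.455]
force: [-0.9, 0.2, 0.4]
opening: 0.0649
```

Request:
apply_moves(
  series=[
    {"jaw":-0.4,"linear":[-0.5,0,0.5],"roll":0},
    {"jaw":-0.4,"linear":[-0.5,0,0.5],"roll":0},
  ],
)

```text
t: 26.5
tool_pos: [-0.0793, -0.7289, 0.7105]
orientation: [0.954, 0.796, -1.475]
force: [-0.7, -0.3, 0.2]
opening: 0.0648
```

```bash
python3 st.py
```

```text
26.5 [-1.788  0.578  0.022  0.087  2.089 -1.599] [-0.079 -0.729  0.71 ] 0.0648 [-0.7 -0.3  0.2]
[[-0.02   0.992 -0.124]
 [-0.441 -0.12  -0.89 ]
 [-0.898  0.037  0.439]]
```

Request:
apply_moves(
  series=[
    {"jaw":-0.4,"linear":[-0.5,0,0.5],"roll":0},
    {"jaw":-0.4,"linear":[-0.5,0,0.5],"roll":0},
  ],
)

```text
t: 26.75
tool_pos: [-0.0807, -0.7122, 0.7459]
orientation: [0.91, 0.756, -1.494]
force: [-0.3, 0.2, -0.1]
opening: 0.0647
```

Request:
apply_moves(
  series=[
    {"jaw":-0.4,"linear":[-0.5,0,0.5],"roll":0},
    {"jaw":-0.4,"linear":[-0.5,0,0.5],"roll":0},
  ],
)

```text
t: 27.0
tool_pos: [-0.0816, -0.6931, 0.781]
orientation: [0.865, 0.715, -1.512]
force: [-0.2, 0.4, 0.2]
opening: 0.0654
```

Request:
apply_moves(
  series=[
    {"jaw":-0.4,"linear":[-0.5,0,0.5],"roll":0},
    {"jaw":-0.4,"linear":[-0.5,0,0.5],"roll":0},
  ],
)

```text
t: 27.25
tool_pos: [-0.0821, -0.6717, 0.8157]
orientation: [0.82, 0.675, -1.529]
force: [-0.3, 0.4, 0.7]
opening: 0.0649
```

Request:
apply_moves(
  series=[
    {"jaw":-0.4,"linear":[-0.5,0,0.5],"roll":0},
    {"jaw":-0.4,"linear":[-0.5,0,0.5],"roll":0},
  ],
)

```text
t: 27.5
tool_pos: [-0.0822, -0.6481, 0.8497]
orientation: [0.775, 0.634, -1.545]
force: [0.0, 0.7, 0.1]
opening: 0.0655
```

Request:
apply_moves(
  series=[
    {"jaw":-0.4,"linear":[-0.5,0,0.5],"roll":0},
    {"jaw":-0.4,"linear":[-0.5,0,0.5],"roll":0},
  ],
)

```text
t: 27.75
tool_pos: [-0.0818, -0.6224, 0.8828]
orientation: [0.73, 0.593, -1.561]
force: [0.3, 0.2, -0.1]
opening: 0.0653
```

Request:
apply_moves(
  series=[
    {"jaw":-0.4,"linear":[-0.5,0,0.5],"roll":0},
    {"jaw":-0.4,"linear":[-0.5,0,0.5],"roll":0},
  ],
)

```text
t: 28.0
tool_pos: [-0.081, -0.5945, 0.9148]
orientation: [0.685, 0.553, -1.575]
force: [-0.3, -0.6, 0.4]
opening: 0.0649
```

Request:
apply_moves(
  series=[
    {"jaw":-0.4,"linear":[-0.5,0,0.5],"roll":0},
    {"jaw":-0.4,"linear":[-0.5,0,0.5],"roll":0},
  ],
)

```text
t: 28.25
tool_pos: [-0.0798, -0.5646, 0.9456]
orientation: [0.639, 0.512, -1.589]
force: [0.2, 0.1, 0.3]
opening: 0.0655
```

```bash
python3 st.py
```

```text
28.25 [-1.948  0.233  0.023  0.249  2.053 -1.601] [-0.08  -0.565  0.946] 0.0655 [0.2 0.1 0.3]
[[-0.059  0.993 -0.107]
 [-0.744 -0.115 -0.659]
 [-0.666  0.04   0.745]]
```

Request:
apply_moves(
  series=[
    {"jaw":-0.4,"linear":[-0.5,0,0.5],"roll":0},
    {"jaw":-0.4,"linear":[-0.5,0,0.5],"roll":0},
  ],
)

```text
t: 28.5
tool_pos: [-0.0781, -0.5328, 0.975]
orientation: [0.594, 0.471, -1.602]
force: [-0.2, -0.4, -0.1]
opening: 0.0653
```

Request:
apply_moves(
  series=[
    {"jaw":-0.4,"linear":[-0.5,0,0.5],"roll":0},
    {"jaw":-0.4,"linear":[-0.5,0,0.5],"roll":0},
  ],
)

```text
t: 28.75
tool_pos: [-0.076, -0.4992, 1.0026]
orientation: [0.548, 0.431, -1.613]
force: [0.7, 0.0, -0.3]
opening: 0.0649
```

Request:
apply_moves(
  series=[
    {"jaw":-0.4,"linear":[-0.5,0,0.5],"roll":0},
    {"jaw":-0.4,"linear":[-0.5,0,0.5],"roll":0},
  ],
)

```text
t: 29.0
tool_pos: [-0.0733, -0.464, 1.0285]
orientation: [0.502, 0.392, -1.624]
force: [0.2, -0.2, 0.3]
opening: 0.0649
```

```bash
python3 st.py; cat > path.py <<'E'
# check straight-line moves (fixed orientation) from the current pose through waypoints with the fitted model
import sys; from ik import *; from h import read_state
def check(wps,Rt=None,q=None,n=6):
    s=read_state(); q=np.array(s['q']) if q is None else q; Rt=Rt or R.from_rotvec(s['orientation']); P=np.array(s['tool_pos'])
    for w in wps:
        w=np.array(w)
        for t in np.linspace(0,1,n+1)[1:]:
            f=lambda x:np.r_[(fwd(x)[0]-(P+(w-P)*t))*5,(fwd(x)[1]*Rt.inv()).as_rotvec()]
            so=least_squares(f,np.clip(q,lo+1e-4,hi-1e-4),bounds=(lo,hi)); dq=np.abs(so.x-q).max(); q=so.x
            if so.cost>1e-6 or dq>1: print('  bad',w,t.round(2),so.cost,dq.round(2))
        P=w; print(w,q.round(2))
    return q
E
python3 - <<'E'
from path import *
check([[.35,-.5,.75],[.6,-.05,.6],[.5,.2,.5],[.478,.35,.3],[.478,.35,.07]])
E
```

```text
29.0 [-2.208  0.077  0.023  0.519  2.051 -1.583] [-0.073 -0.464  1.028] 0.0649 [ 0.2 -0.2  0.3]
[[-0.076  0.993 -0.093]
 [-0.841 -0.114 -0.529]
 [-0.536  0.038  0.844]]
[ 0.35 -0.5   0.75] [-0.57 -0.19  1.14 -0.85  1.56 -0.72]
[ 0.6  -0.05  0.6 ] [ 0.33  0.4   0.8  -1.12  2.11 -0.08]
[0.5 0.2 0.5] [ 0.71  0.53  0.82 -0.99  2.36  0.31]
[0.478 0.35  0.3  ] [ 0.86  0.87  0.68 -0.75  2.34  0.68]
[0.478 0.35  0.07 ] [ 0.86  1.08  0.79 -0.6   2.1   0.92]
```

```bash
python3 - <<'E'
from h import *
s=read_state();Rm=R.from_rotvec(s["orientation"]).as_matrix()
P=[s['tool_pos'],[.35,-.5,.75],[.6,-.05,.6],[.5,.2,.5]]
for i in range(3): print(((Rm.T@(np.array(P[i+1])-P[i]))/.6).round(3))
E
```

```text
[ 0.246  0.689 -0.426]
[-0.528  0.319 -0.646]
[-0.249 -0.219 -0.345]
```

Request:
apply_moves(
  series=[
    {"jaw":-0.4,"linear":[0.03,0.09,-0.055],"roll":0},
    {"jaw":-0.4,"linear":[0.06,0.17,-0.106],"roll":0},
    {"jaw":-0.4,"linear":[0.09,0.26,-0.16],"roll":0},
    {"jaw":-0.4,"linear":[0.12,0.34,-0.21],"roll":0},
    {"jaw":-0.4,"linear":[0.15,0.43,-0.265],"roll":0},
    {"jaw":-0.4,"linear":[0.18,0.51,-0.32],"roll":0},
    {"jaw":-0.4,"linear":[0.21,0.6,-0.37],"roll":0},
    {"jaw":-0.4,"linear":[0.246,0.689,-0.426],"roll":0},
    {"jaw":-0.4,"linear":[0.246,0.689,-0.426],"roll":0},
    {"jaw":-0.4,"linear":[0.246,0.689,-0.426],"roll":0},
    {"jaw":-0.4,"linear":[0.246,0.689,-0.426],"roll":0},
    {"jaw":-0.4,"linear":[0.246,0.689,-0.426],"roll":0},
    {"jaw":-0.4,"linear":[0.246,0.689,-0.426],"roll":0},
    {"jaw":-0.4,"linear":[0.246,0.689,-0.426],"roll":0},
  ],
)

```text
t: 30.75
tool_pos: [0.3482, -0.4998, 0.7519]
orientation: [0.504, 0.388, -1.625]
force: [0.0, 0.9, -0.7]
opening: 0.0649
```

```bash
python3 st.py;python3 - <<'E'
from path import *
check([[.6,-.05,.6],[.5,.2,.5]])
E
```

```text
30.75 [-0.573 -0.191  1.139 -0.845  1.563 -0.72 ] [ 0.348 -0.5    0.752] 0.0649 [ 0.   0.9 -0.7]
[[-0.075  0.993 -0.097]
 [-0.842 -0.115 -0.527]
 [-0.534  0.042  0.844]]
[ 0.6  -0.05  0.6 ] [ 0.33  0.4   0.8  -1.12  2.11 -0.07]
[0.5 0.2 0.5] [ 0.71  0.53  0.82 -0.99  2.36  0.31]
```

```bash
python3 - <<'E'
from h import *
cm=load('w6.pkl');print('cam',(-cm[1].T@cm[2]).round(3)); print('white blk',at(cm,(306,130),.094).round(4),'back',at(cm,(242,125),.03).round(4),at(cm,(251,158),.03).round(4),'tips',at(cm,(380,97),.03).round(4),at(cm,(384,131),.03).round(4))
print('red blk',at(cm,(320,215),.094).round(4))
s=read_state();Rm=R.from_rotvec(s["orientation"]).as_matrix()
P=[s['tool_pos'],[.6,-.05,.6],[.5,.2,.5],[.48,.36,.25]]
for i in range(3): print(((Rm.T@(np.array(P[i+1])-P[i]))/.6).round(3))
E
```

```text
cam [0.484 0.358 0.373]
white blk [0.4802 0.3548 0.094 ] back [0.4208 0.3756 0.03  ] [0.4184 0.3436 0.03  ] tips [0.5567 0.3635 0.03  ] [0.5536 0.3319 0.03  ]
red blk [0.4714 0.284  0.094 ]
[-0.527  0.32  -0.649]
[-0.249 -0.22  -0.344]
[ 0.001 -0.081 -0.489]
```

Request:
apply_moves(
  series=[
    {"jaw":-0.4,"linear":[-0.088,0.053,-0.108],"roll":0},
    {"jaw":-0.4,"linear":[-0.176,0.107,-0.216],"roll":0},
    {"jaw":-0.4,"linear":[-0.264,0.16,-0.324],"roll":0},
    {"jaw":-0.4,"linear":[-0.352,0.213,-0.432],"roll":0},
    {"jaw":-0.4,"linear":[-0.44,0.267,-0.54],"roll":0},
    {"jaw":-0.4,"linear":[-0.527,0.32,-0.649],"roll":0},
    {"jaw":-0.4,"linear":[-0.527,0.32,-0.649],"roll":0},
    {"jaw":-0.4,"linear":[-0.527,0.32,-0.649],"roll":0},
    {"jaw":-0.4,"linear":[-0.527,0.32,-0.649],"roll":0},
    {"jaw":-0.4,"linear":[-0.65,0.21,-0.82],"roll":0},
    {"jaw":-0.4,"linear":[-0.776,0.1,-0.993],"roll":0},
    {"jaw":-0.4,"linear":[-0.776,0.1,-0.993],"roll":0},
    {"jaw":-0.4,"linear":[-0.776,0.1,-0.993],"roll":0},
    {"jaw":-0.4,"linear":[-0.776,0.1,-0.993],"roll":-0.1},
    {"jaw":-0.4,"linear":[-0.776,0.1,-0.993],"roll":-0.1},
  ],
)

```text
t: 32.62
tool_pos: [0.4996, 0.2014, 0.499]
orientation: [0.461, 0.431, -1.608]
force: [0.2, -0.1, 0.0]
opening: 0.0651
```

```bash
python3 st.py;python3 - <<'E'
from path import *
from h import *
s=read_state(); a=R.from_rotvec(s['orientation']).as_matrix()[:,0]
T=np.array([.4795,.353,.078])+.019*a
print(T)
check([[.479,.35,.2],T]); print(move([.479,.345,.2]),move(T))
E
```

```text
32.625 [ 0.709  0.526  0.821 -0.993  2.357  0.257] [0.5   0.201 0.499] 0.0651 [ 0.2 -0.1  0. ]
[[-0.074  0.996 -0.041]
 [-0.843 -0.084 -0.532]
 [-0.533 -0.005  0.846]]
[0.47810276 0.33698925 0.06786572]
[0.479 0.35  0.2  ] [ 0.86  0.94  0.77 -0.67  2.23  0.75]
[0.47810276 0.33698925 0.06786572] [ 0.85  1.05  0.84 -0.61  2.07  0.87]
[ 0.0667 -0.0519 -0.5473] [ 0.1955 -0.0512 -0.7264]
```

```bash
python3 - <<'E'
from h import *
for z in (.2,.13,.09,.068): print(z,move([.478,.337,z]))
E
```

```text
0.2 [ 0.078  -0.0524 -0.5402]
0.13 [ 0.1403 -0.0518 -0.6389]
0.09 [ 0.1758 -0.0515 -0.6952]
0.068 [ 0.1954 -0.0513 -0.7263]
```

Request:
apply_moves(
  series=[
    {"jaw":-0.4,"linear":[0.02,-0.015,-0.13],"roll":0},
    {"jaw":-0.4,"linear":[0.035,-0.026,-0.25],"roll":0},
    {"jaw":-0.3,"linear":[0.06,-0.04,-0.4],"roll":0},
    {"jaw":-0.1,"linear":[0.078,-0.052,-0.54],"roll":0},
    {"jaw":0,"linear":[0.078,-0.052,-0.54],"roll":0},
    {"jaw":0,"linear":[0.078,-0.052,-0.54],"roll":0},
    {"jaw":0,"linear":[0.14,-0.052,-0.639],"roll":0},
    {"jaw":0,"linear":[0.14,-0.052,-0.639],"roll":0},
    {"jaw":0,"linear":[0.176,-0.0515,-0.695],"roll":0},
    {"jaw":0,"linear":[0.1954,-0.0513,-0.7263],"roll":0},
    {"jaw":0,"linear":[0.1954,-0.0513,-0.7263],"roll":0},
    {"jaw":0,"linear":[0.1954,-0.0513,-0.7263],"roll":0},
  ],
)

```text
t: 34.12
tool_pos: [0.4788, 0.3375, 0.0702]
orientation: [0.463, 0.431, -1.607]
force: [-0.5, -0.0, 0.6]
opening: 0.0463
```

```bash
python3 st.py; python3 - <<'E'
from h import *
s,c=snap('scene','sc3.png',(330,170,540,320),3.8)
s,c=snap('wrist','w7.png');save('w7.pkl',s,c)
a=cv2.imread('pics/sc3.png');b=cv2.imread('pics/raw_w7.png')
m=np.vstack([cv2.resize(a,(560,400))[:, :],cv2.resize(b,(560,420))[:200]])
m=np.hstack([cv2.resize(a,(440,314)),cv2.resize(b,(360,270),interpolation=cv2.INTER_AREA).__class__(0) if 0 else cv2.copyMakeBorder(cv2.resize(b,(360,270)),0,44,0,0,cv2.BORDER_CONSTANT)])
cv2.imwrite('pics/mix2.png',m)
E
```

```text
34.125 [ 0.851  1.047  0.84  -0.607  2.073  0.87 ] [0.479 0.338 0.07 ] 0.0463 [-0.5 -0.   0.6]
[[-0.073  0.996 -0.042]
 [-0.842 -0.084 -0.533]
 [-0.535 -0.003  0.845]]
```

View pics/mix2.png

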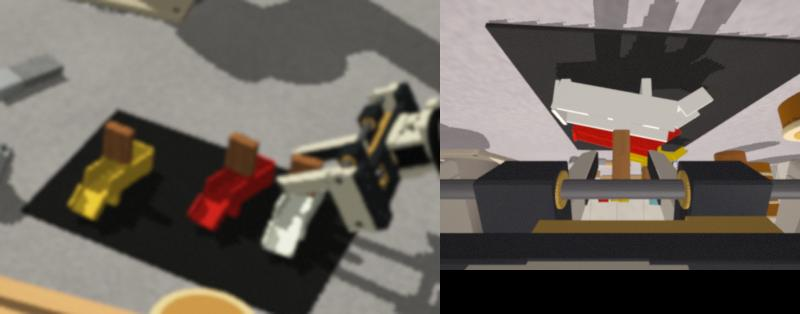

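Request:
apply_moves(
  series=[
    {"jaw":1,"linear":[0,0,0],"roll":0},
    {"jaw":1,"linear":[0,0,0],"roll":0},
    {"jaw":1,"linear":[0,0,0],"roll":0},
    {"jaw":1,"linear":[0,0,0],"roll":0},
    {"jaw":1,"linear":[0,0,0],"roll":0},
    {"jaw":1,"linear":[0,0,0],"roll":0},
    {"jaw":1,"linear":[0,0,0],"roll":0},
  ],
  force=30,
)

```text
t: 35.1
tool_pos: [0.4787, 0.3377, 0.07]
orientation: [0.464, 0.431, -1.607]
force: [-0.7, 0.3, -0.4]
opening: 0.014
```

```bash
python3 st.py; cat > pour.py <<'E'
from h import *
# scoop in tool frame: block centre offset from TCP along tool axes (off), scoop x = tool y, scoop z chosen so scoop is level when tool y level
JAR=np.array([.551,-.048,0.]); RIM=.130
def scoop_in_tool(Rm,P,G):
    x=Rm[:,1]; zz=np.array([0,0,1.]); y=np.cross(zz,x); y/=np.linalg.norm(y); z=np.cross(x,y)
    S=np.c_[x,y,z]; return Rm.T@(G-P), Rm.T@S
def tcp_for_tip(Rm,off,Srel,tip):
    return tip-Rm@(off+Srel@np.array([.072,0,-.059]))
def body_low(Rm,P):
    a,y,z=Rm.T; g=P-.019*a; pts=[g-d*a+sy*.094*y+sz*.0375*z for d in(.065,.2) for sy in(1,-1) for sz in(1,-1)]
    return pts
E
python3 - <<'E'
from pour import *
s=read_state();Rm=R.from_rotvec(s['orientation']).as_matrix();P=s['tool_pos']
y0=Rm[:,1]; g=P-.019*Rm[:,0]; print('grasp',g)
off,Sr=scoop_in_tool(Rm,P,np.array([g[0],.353,.074]))
cmt=load('top.pkl');print('jar rim top2',at(cmt,(356.8,247.3),.13))
for ph,dz in((0,-.006),(-27,-.010),(-54,-.015)):
    R2=Rm@R.from_rotvec([np.radians(ph),0,0]).as_matrix(); T=tcp_for_tip(R2,off,Sr,JAR+[0,0,RIM+dz]); S=R2@Sr
    print(ph,T.round(4),'nose pitch',np.degrees(np.arcsin(-S[2,0])).round(1),'bank',np.degrees(np.arcsin(S[2,1])).round(1),'scoopx',S[:,0].round(2))
    print([ (p-JAR).round(3) for p in body_low(R2,T) if p[2]<.2])
    print(' foot',(JAR*0+T+R2@(off+Sr@np.array([.022,0,-.07]))-JAR).round(3))
E
```

```text
35.1 [ 0.851  1.047  0.84  -0.607  2.072  0.871] [0.479 0.338 0.07 ] 0.014 [-0.7  0.3 -0.4]
[[-0.072  0.996 -0.042]
 [-0.842 -0.084 -0.534]
 [-0.535 -0.003  0.845]]
grasp [0.48009338 0.35372774 0.08015021]
jar rim top2 [ 0.54511881 -0.05473593  0.13      ]
0 [ 0.4781 -0.0572  0.1792] nose pitch 0.2 bank -0.0 scoopx [ 1.   -0.08 -0.  ]
[array([0.028, 0.074, 0.192]), array([-0.159,  0.089,  0.193])]
 foot [-0.05   0.004  0.113]
-27 [ 0.5095 -0.0743  0.1977] nose pitch 22.7 bank 2.9 scoopx [ 0.91  0.17 -0.39]
[array([0.034, 0.079, 0.178])]
 foot [-0.05  -0.009  0.129]
-54 [ 0.5502 -0.0825  0.2002] nose pitch 43.3 bank 10.8 scoopx [ 0.62  0.38 -0.69]
[array([0.093, 0.058, 0.199]), array([0.034, 0.086, 0.162])]
 foot [-0.039 -0.021  0.142]
```

```bash
cat > jarfit.py <<'E'
from h import *
from scipy.optimize import minimize
def fit(P0,z0,views):
    ms=[]
    for n in views:
        s,c=snap(n,'jf_%s_%d.png'%(n,int(read_state()['t']*100))); im=c['pixels']; hsv=cv2.cvtColor(im,cv2.COLOR_BGR2HSV); m=cv2.inRange(hsv,(82,60,50),(99,255,255)); cm=cam(s,c)
        u=px(cm,[*P0,z0+.06]).astype(int); k=np.zeros_like(m); cv2.circle(k,tuple(int(v) for v in u),38,255,-1); m&=k; print(n,'mask',(m>0).sum()); ms.append((m>0,cm))
    t=np.linspace(0,2*np.pi,40)
    def cost(p):
        c=0
        for m,cm in ms:
            pts=[px(cm,[p[0]+r*np.cos(a),p[1]+r*np.sin(a),z0+z]) for r,z in((.0275,.12),(.0275,.088),(.034,.078),(.034,0)) for a in t]
            h=cv2.convexHull(np.array(pts,np.float32)); k=np.zeros(m.shape,np.uint8); cv2.fillConvexPoly(k,np.round(h*16).astype(np.int32),1,shift=4); k=k>0
            c+=1-(k&m).sum()/(k|m).sum()
        return c
    g=[(cost((P0[0]+dx,P0[1]+dy)),dx,dy) for dx in np.arange(-.012,.0121,.001) for dy in np.arange(-.012,.0121,.001)]
    b=min(g); near=[x for x in g if x[0]<b[0]+.01]; return np.array(P0)+np.mean([x[1:] for x in near],0),b[0]
if __name__=='__main__':
    for v in(['top'],['scene'],['top','scene']): print(v,fit((.55,-.05),.01,v))
E
python3 jarfit.py
```

```text
top mask 624
['top'] (array([ 0.5497 , -0.04995]), np.float64(0.11614730878186974))
scene mask 1032
['scene'] (array([ 0.54298333, -0.05243333]), np.float64(0.2596843615494978))
top mask 617
scene mask 1035
['top', 'scene'] (array([ 0.54882353, -0.04970588]), np.float64(0.39380642831347057))
```

```bash
sed -i 's/^JAR=.*/JAR=np.array([.550,-.0495,0.]); RIM=.130/' pour.py; python3 - <<'E'
from pour import *
import path,pickle
s=read_state();Rm=R.from_rotvec(s['orientation']).as_matrix();P=s['tool_pos']
g=P-.019*Rm[:,0]; off,Sr=scoop_in_tool(Rm,P,np.array([g[0],.353,.074])); pickle.dump((off,Sr),open('white.pkl','wb'))
T0=tcp_for_tip(Rm,off,Sr,JAR+[0,0,RIM-.006]); print(T0,P)
path.check([P+[0,0,.16],T0+[0,0,.05],T0])
for a,b in((P,P+[0,0,.16]),(P+[0,0,.16],T0+[0,0,.05])): print((Rm.T@(b-a)/.6).round(4))
E
```

```text
[ 0.47705754 -0.05874256  0.17919966] [0.47870333 0.33773455 0.06997866]
[0.47870333 0.33773455 0.22997866] [ 0.85  0.88  0.8  -0.69  2.24  0.72]
[ 0.47705754 -0.05874256  0.22919966] [ 0.38  0.18  1.74 -0.87  1.74  0.55]
[ 0.47705754 -0.05874256  0.17919966] [ 0.38  0.25  1.76 -0.86  1.69  0.62]
[-0.1427 -0.0008  0.2253]
[0.557  0.0527 0.3516]
```

Request:
apply_moves(
  series=[
    {"jaw":1,"linear":[-0.018,0,0.028],"roll":0},
    {"jaw":1,"linear":[-0.05,0,0.079],"roll":0},
    {"jaw":1,"linear":[-0.09,0,0.142],"roll":0},
    {"jaw":1,"linear":[-0.125,-0.001,0.197],"roll":0},
    {"jaw":1,"linear":[-0.143,-0.001,0.225],"roll":0},
    {"jaw":1,"linear":[-0.143,-0.001,0.225],"roll":0},
  ],
)

```text
t: 36.05
tool_pos: [0.4791, 0.3385, 0.2319]
orientation: [0.468, 0.431, -1.606]
force: [0.5, -0.2, -2.2]
opening: 0.014
```

```bash
python3 st.py
```

```text
36.05 [ 0.852  0.873  0.805 -0.689  2.236  0.723] [0.479 0.338 0.232] 0.014 [ 0.5 -0.2 -2.2]
[[-0.071  0.996 -0.045]
 [-0.84  -0.084 -0.536]
 [-0.538 -0.001  0.843]]
```

Request:
apply_moves(
  series=[
    {"jaw":1,"linear":[0.028,0.0025,0.0175],"roll":0},
    {"jaw":1,"linear":[0.084,0.008,0.053],"roll":0},
    {"jaw":1,"linear":[0.15,0.014,0.095],"roll":0},
    {"jaw":1,"linear":[0.22,0.021,0.139],"roll":0},
    {"jaw":1,"linear":[0.29,0.0275,0.183],"roll":0},
    {"jaw":1,"linear":[0.36,0.034,0.227],"roll":0},
    {"jaw":1,"linear":[0.43,0.041,0.271],"roll":0},
    {"jaw":1,"linear":[0.49,0.0465,0.309],"roll":0},
    {"jaw":1,"linear":[0.535,0.0505,0.338],"roll":0},
    {"jaw":1,"linear":[0.557,0.0527,0.3516],"roll":0},
    {"jaw":1,"linear":[0.557,0.0527,0.3516],"roll":0},
  ],
)

```text
t: 37.42
tool_pos: [0.4768, -0.0585, 0.2288]
orientation: [0.467, 0.432, -1.607]
force: [0.1, 0.0, -1.2]
opening: 0.0141
```

```bash
python3 st.py; python3 jarfit.py | head -2; cat > plan.py <<'E'
from pour import *
import pickle,sys
def plan(name,steps,tipxy=(0,0)):
    """steps: (roll deg from now, tip height rel. rim); prints rows"""
    off,Sr=pickle.load(open(name+'.pkl','rb')); s=read_state();Rm=R.from_rotvec(s['orientation']).as_matrix();P=s['tool_pos']
    S=Rm@Sr; tip=P+Rm@(off+Sr@np.array([.072,0,-.059])); print('now tip rel jar',(tip-JAR-[0,0,RIM]).round(4),'pitch',np.degrees(np.arcsin(-S[2,0])).round(1))
    for ph,dz in steps:
        R2=Rm@R.from_rotvec([np.radians(ph),0,0]).as_matrix(); T=tcp_for_tip(R2,off,Sr,JAR+[tipxy[0],tipxy[1],RIM+dz])
        print('roll',round(ph/30,3),'lin',(Rm.T@(T-P)/.6).round(4),'pitch',np.degrees(np.arcsin(-(R2@Sr)[2,0])).round(1))
E
python3 - <<'E'
from plan import *
plan('white',[(0,.02),(0,-.006)])
E
```

```text
37.425 [ 0.383  0.181  1.743 -0.868  1.744  0.554] [ 0.477 -0.058  0.229] 0.0141 [ 0.1  0.  -1.2]
[[-0.073  0.996 -0.044]
 [-0.84  -0.085 -0.536]
 [-0.538 -0.002  0.843]]
top mask 223
['top'] (array([ 0.55224138, -0.0507931 ]), np.float64(0.6832386363636364))
now tip rel jar [0.0008 0.0021 0.0446] pitch 0.0
roll 0.0 lin [ 0.0251 -0.0011 -0.0327] pitch 0.0
roll 0.0 lin [ 0.0484 -0.001  -0.0692] pitch 0.0
```

Request:
apply_moves(
  series=[
    {"jaw":1,"linear":[0.0125,-0.001,-0.0164],"roll":0},
    {"jaw":1,"linear":[0.0251,-0.001,-0.0327],"roll":0},
    {"jaw":1,"linear":[0.037,-0.001,-0.052],"roll":0},
    {"jaw":1,"linear":[0.0484,-0.001,-0.0692],"roll":0},
    {"jaw":1,"linear":[0.0484,-0.001,-0.0692],"roll":0},
  ],
)

```text
t: 38.25
tool_pos: [0.4763, -0.0593, 0.1776]
orientation: [0.465, 0.433, -1.606]
force: [-0.1, -0.4, -1.9]
opening: 0.0138
```

```bash
python3 st.py; python3 - <<'E'
from plan import *
plan('white',[(-9,-.007),(-18,-.009),(-27,-.011)])
ims=[]
for n,ctr,w in(('scene',None,55),('top',None,50),('wrist',None,0)):
    s,c=snap(n,'p1_%s.png'%n); im=c['pixels']
    if w:
        u=px(cam(s,c),[.52,-.05,.12]).astype(int); im=im[u[1]-w:u[1]+w,u[0]-w:u[0]+w]
        ims.append(cv2.resize(im,(400,400),interpolation=cv2.INTER_CUBIC))
    else: wr=im[60:280,120:520]
m=np.hstack(ims); 
wr=cv2.resize(wr,None,fx=.9,fy=.9); k=np.zeros((wr.shape[0],800,3),np.uint8); k[:,:wr.shape[1]]=wr
cv2.imwrite('pics/p1.png',np.vstack([m,k]))
E
```

```text
38.25 [ 0.383  0.249  1.77  -0.859  1.681  0.624] [ 0.476 -0.059  0.178] 0.0138 [-0.1 -0.4 -1.9]
[[-0.072  0.997 -0.042]
 [-0.84  -0.083 -0.536]
 [-0.537 -0.003  0.843]]
now tip rel jar [-0.0008 -0.0004 -0.0075] pitch 0.2
roll -0.3 lin [-0.0011  0.017   0.018 ] pitch 7.8
roll -0.6 lin [0.0007 0.0353 0.0302] pitch 15.3
roll -0.9 lin [0.0025 0.0557 0.0393] pitch 22.7
```

View pics/p1.png

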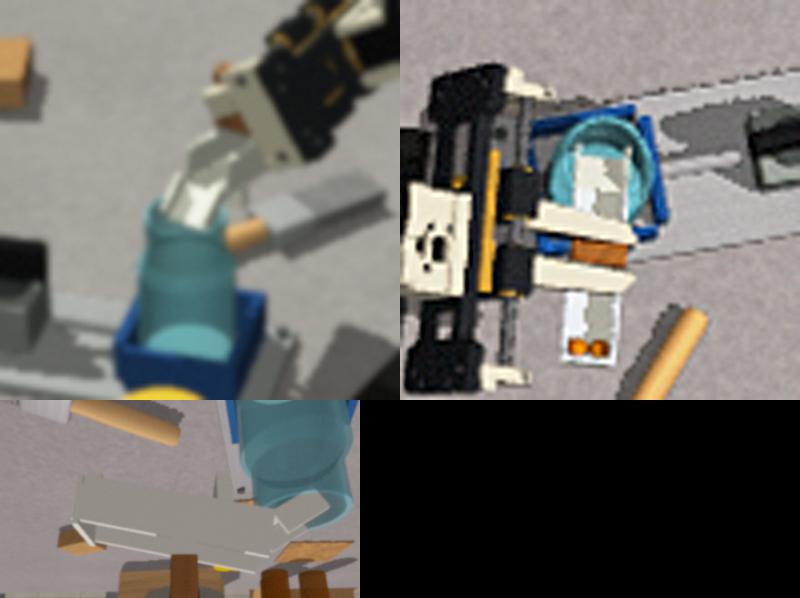

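Request:
apply_moves(
  series=[
    {"jaw":1,"linear":[-0.0005,0.0085,0.009],"roll":-0.15},
    {"jaw":1,"linear":[-0.0011,0.017,0.018],"roll":-0.3},
    {"jaw":1,"linear":[0,0.026,0.0241],"roll":-0.45},
    {"jaw":1,"linear":[0.0007,0.0353,0.0302],"roll":-0.6},
    {"jaw":1,"linear":[0.0016,0.0455,0.0348],"roll":-0.75},
    {"jaw":1,"linear":[0.0025,0.0557,0.0393],"roll":-0.9},
    {"jaw":1,"linear":[0.0025,0.0557,0.0393],"roll":-0.9},
  ],
)

```text
t: 39.28
tool_pos: [0.5098, -0.0757, 0.1991]
orientation: [0.111, 0.784, -1.442]
force: [-0.4, 0.3, -1.9]
opening: 0.0139
```

```bash
python3 - <<'E'
from plan import *
plan('white',[(-10,-.013),(-20,-.015),(-28,-.017)])
E
```

```text
now tip rel jar [ 0.0017  0.0003 -0.0083] pitch 22.4
roll -0.333 lin [0.0049 0.0179 0.0127] pitch 30.4
roll -0.667 lin [0.0067 0.0399 0.0263] pitch 38.0
roll -0.933 lin [0.0085 0.0596 0.0339] pitch 43.6
```

Request:
apply_moves(
  series=[
    {"jaw":1,"linear":[0.0025,0.009,0.0064],"roll":-0.167},
    {"jaw":1,"linear":[0.0049,0.0179,0.0127],"roll":-0.333},
    {"jaw":1,"linear":[0.0058,0.029,0.0195],"roll":-0.5},
    {"jaw":1,"linear":[0.0067,0.0399,0.0263],"roll":-0.667},
    {"jaw":1,"linear":[0.0076,0.05,0.03],"roll":-0.8},
    {"jaw":1,"linear":[0.0085,0.0596,0.0339],"roll":-0.933},
    {"jaw":1,"linear":[0.0085,0.0596,0.0339],"roll":-0.933},
    {"jaw":1,"linear":[0.0085,0.0596,0.0339],"roll":-0.933},
    {"jaw":1,"linear":[0.0085,0.0596,0.0339],"roll":-0.933},
    {"jaw":1,"linear":[0.0085,0.0596,0.0339],"roll":-0.933},
    {"jaw":1,"linear":[0.0085,0.0596,0.0339],"roll":-0.933},
    {"jaw":1,"linear":[0.0085,0.0596,0.0339],"roll":-0.933},
    {"jaw":1,"linear":[0.0085,0.0596,0.0339],"roll":-0.933},
    {"jaw":1,"linear":[0.0085,0.0596,0.0339],"roll":-0.933},
    {"jaw":1,"linear":[0.0085,0.0596,0.0339],"roll":-0.933},
  ],
)

```text
t: 41.15
tool_pos: [0.5503, -0.0845, 0.198]
orientation: [-0.262, 1.113, -1.214]
force: [0.6, 0.2, -1.4]
opening: 0.014
```

```bash
cat > beads.py <<'E'
from h import *
def beads():
    for n in('top','scene'):
        s,c=snap(n,'bd_%s_%d.png'%(n,int(read_state()['t']*100))); im=c['pixels']; cm=cam(s,c); h=cv2.cvtColor(im,cv2.COLOR_BGR2HSV)
        m=cv2.inRange(h,(8,190,120),(20,255,255)); k,l,st,ct=cv2.connectedComponentsWithStats(m)
        print(n,[(ct[i].round(0).tolist(),int(st[i,4])) for i in range(1,k) if 4<=st[i,4]<80], 'jar at',px(cm,[.55,-.0495,.03]).round())
beads()
E
python3 beads.py; python3 - <<'E'
from plan import *
plan('white',[(0,-.017),(10,-.015),(20,-.012),(28,-.010)])
E
```

```text
top [([592.0, 179.0], 15), ([411.0, 184.0], 23), ([334.0, 191.0], 35), ([617.0, 213.0], 9), ([347.0, 229.0], 5), ([367.0, 235.0], 15), ([364.0, 248.0], 32), ([280.0, 264.0], 13)] jar at [353. 252.]
scene [([275.0, 7.0], 24), ([62.0, 72.0], 9), ([35.0, 77.0], 24), ([11.0, 87.0], 11), ([285.0, 276.0], 10)] jar at [305. 241.]
now tip rel jar [-0.    -0.    -0.017] pitch 43.6
roll 0.0 lin [-0. -0.  0.] pitch 43.6
roll 0.333 lin [-0.0018 -0.0163 -0.0206] pitch 36.5
roll 0.667 lin [-0.0045 -0.0296 -0.0425] pitch 28.8
roll 0.933 lin [-0.0063 -0.0367 -0.0614] pitch 22.4
```

Request:
apply_moves(
  series=[
    {"jaw":1,"linear":[-0.0009,-0.008,-0.0103],"roll":0.167},
    {"jaw":1,"linear":[-0.0018,-0.0163,-0.0206],"roll":0.333},
    {"jaw":1,"linear":[-0.0032,-0.023,-0.0316],"roll":0.5},
    {"jaw":1,"linear":[-0.0045,-0.0296,-0.0425],"roll":0.667},
    {"jaw":1,"linear":[-0.0054,-0.0333,-0.052],"roll":0.8},
    {"jaw":1,"linear":[-0.0063,-0.0367,-0.0614],"roll":0.933},
    {"jaw":1,"linear":[-0.0063,-0.0367,-0.0614],"roll":0.933},
  ],
)

```text
t: 42.12
tool_pos: [0.5079, -0.076, 0.1973]
orientation: [0.111, 0.784, -1.442]
force: [-0.7, -0.1, -1.6]
opening: 0.0144
```

```bash
python3 - <<'E'
from plan import *
plan('white',[(9,-.009),(18,-.007),(27,-.005)])
E
```

```text
now tip rel jar [-0.0003  0.0001 -0.0101] pitch 22.4
roll 0.3 lin [-0.0009 -0.0131 -0.0183] pitch 15.0
roll 0.6 lin [-0.0027 -0.0239 -0.0375] pitch 7.5
roll 0.9 lin [-0.0045 -0.0311 -0.0578] pitch -0.1
```

Request:
apply_moves(
  series=[
    {"jaw":1,"linear":[-0.0005,-0.0065,-0.009],"roll":0.15},
    {"jaw":1,"linear":[-0.0009,-0.0131,-0.0183],"roll":0.3},
    {"jaw":1,"linear":[-0.0018,-0.0185,-0.0279],"roll":0.45},
    {"jaw":1,"linear":[-0.0027,-0.0239,-0.0375],"roll":0.6},
    {"jaw":1,"linear":[-0.0036,-0.0275,-0.0477],"roll":0.75},
    {"jaw":1,"linear":[-0.0045,-0.0311,-0.0578],"roll":0.9},
    {"jaw":1,"linear":[-0.0045,-0.0311,-0.0578],"roll":0.9},
  ],
)

```text
t: 43.0
tool_pos: [0.4769, -0.0589, 0.1797]
orientation: [0.468, 0.432, -1.604]
force: [-0.6, 0.3, -1.2]
opening: 0.0139
```

```bash
python3 st.py; python3 - <<'E'
from plan import *
plan('white',[(0,.045)])
# white scoop trough seen from top: amber pixels behind the grip
s,c=snap('top','p2_top.png'); cm=cam(s,c); im=c['pixels']
b=px(cm,[.425,-.04,.14]); a=px(cm,[.55,-.0495,.02]); print('back px',b,'jar px',a)
h=cv2.cvtColor(im,cv2.COLOR_BGR2HSV); m=cv2.inRange(h,(5,150,100),(22,255,255)); ys,xs=np.nonzero(m)
print('amber near back',((abs(xs-b[0])<14)&(abs(ys-b[1])<12)).sum(),' before:',end='')
im0=cv2.imread('pics/raw_p1_top.png');h=cv2.cvtColor(im0,cv2.COLOR_BGR2HSV); m=cv2.inRange(h,(5,150,100),(22,255,255)); ys,xs=np.nonzero(m);print(((abs(xs-b[0])<14)&(abs(ys-b[1])<12)).sum())
E
```

```text
43.0 [ 0.383  0.245  1.769 -0.86   1.682  0.622] [ 0.477 -0.059  0.18 ] 0.0139 [-0.6  0.3 -1.2]
[[-0.069  0.997 -0.043]
 [-0.84  -0.082 -0.537]
 [-0.538 -0.001  0.843]]
now tip rel jar [-0.0001  0.0002 -0.0053] pitch 0.1
roll 0.0 lin [-0.0449  0.      0.0707] pitch 0.1
back px [351.39794782 294.8753849 ] jar px [352.71174714 252.73279102]
amber near back 9  before:38
```

```bash
python3 - <<'E'
import cv2,numpy as np
for f in('p1_top','p2_top'):
    im=cv2.imread('pics/raw_%s.png'%f);h=cv2.cvtColor(im,cv2.COLOR_BGR2HSV); m=cv2.inRange(h,(5,150,100),(22,255,255))[270:310,330:372]
    k,l,st,ct=cv2.connectedComponentsWithStats(m); print(f,[((ct[i]+[330,270]).round(0).tolist(),int(st[i,4])) for i in range(1,k)])
    print(im[286:298:2,346:358:2].tolist() if f=='p2_top' else '')
E
```

```text
p1_top [([354.0, 271.0], 37), ([330.0, 280.0], 2), ([366.0, 300.0], 28), ([348.0, 293.0], 15), ([353.0, 293.0], 13)]

p2_top [([354.0, 271.0], 34), ([330.0, 280.0], 2), ([333.0, 280.0], 1), ([366.0, 300.0], 30), ([368.0, 307.0], 1)]
[[[245, 243, 239], [245, 243, 239], [144, 161, 167], [168, 179, 178], [170, 176, 183], [161, 169, 173]], [[245, 241, 239], [246, 242, 240], [145, 159, 163], [159, 171, 174], [161, 173, 175], [165, 173, 174]], [[244, 241, 238], [245, 241, 239], [154, 167, 174], [163, 177, 179], [160, 175, 176], [178, 183, 184]], [[246, 243, 240], [250, 245, 243], [149, 168, 169], [162, 172, 177], [161, 174, 176], [162, 169, 169]], [[140, 157, 161], [143, 164, 167], [153, 164, 172], [153, 168, 170], [155, 170, 173], [190, 192, 188]], [[255, 248, 247], [254, 248, 245], [243, 241, 236], [225, 224, 224], [220, 225, 222], [206, 205, 199]]]
```

```bash
python3 - <<'E'
from h import *
import numpy as np
T=np.array([.4787,.3377,0])
s=read_state();print(move(s['tool_pos']+[0,0,.05]))
for z in(.23,.12,.08,.0705): print(z,move(T+[0,0,z]))
E
```

```text
[-0.0449 -0.0001  0.0702]
0.23 [-0.6004 -0.0511 -0.2847]
0.12 [-0.5017 -0.0509 -0.4392]
0.08 [-0.4658 -0.0508 -0.4954]
0.0705 [-0.4572 -0.0508 -0.5087]
```

Request:
apply_moves(
  series=[
    {"jaw":1,"linear":[-0.0225,0,0.035],"roll":0},
    {"jaw":1,"linear":[-0.045,0,0.07],"roll":0},
    {"jaw":1,"linear":[-0.1,-0.005,0.04],"roll":0},
    {"jaw":1,"linear":[-0.18,-0.012,-0.005],"roll":0},
    {"jaw":1,"linear":[-0.26,-0.02,-0.053],"roll":0},
    {"jaw":1,"linear":[-0.34,-0.027,-0.106],"roll":0},
    {"jaw":1,"linear":[-0.42,-0.035,-0.16],"roll":0},
    {"jaw":1,"linear":[-0.5,-0.043,-0.214],"roll":0},
    {"jaw":1,"linear":[-0.56,-0.048,-0.257],"roll":0},
    {"jaw":1,"linear":[-0.6,-0.051,-0.285],"roll":0},
    {"jaw":1,"linear":[-0.6,-0.051,-0.285],"roll":0},
    {"jaw":1,"linear":[-0.55,-0.051,-0.362],"roll":0},
    {"jaw":1,"linear":[-0.5017,-0.051,-0.439],"roll":0},
    {"jaw":1,"linear":[-0.48,-0.051,-0.473],"roll":0},
    {"jaw":1,"linear":[-0.4658,-0.051,-0.4954],"roll":0},
    {"jaw":1,"linear":[-0.46,-0.051,-0.504],"roll":0},
    {"jaw":1,"linear":[-0.4572,-0.051,-0.5087],"roll":0},
    {"jaw":1,"linear":[-0.4572,-0.051,-0.5087],"roll":0},
  ],
)

```text
t: 45.3
tool_pos: [0.4791, 0.3382, 0.0717]
orientation: [0.47, 0.433, -1.603]
force: [-0.8, 0.5, -0.6]
opening: 0.0136
```

```bash
python3 st.py
```

```text
45.3 [ 0.852  1.039  0.846 -0.606  2.067  0.872] [0.479 0.338 0.072] 0.0136 [-0.8  0.5 -0.6]
[[-0.068  0.997 -0.044]
 [-0.839 -0.081 -0.538]
 [-0.54  -0.     0.842]]
```

```bash
python3 - <<'E'
from h import *
from path import *
print(move([.479,.338,.21]))
for z in(.21,.13,.09,.07): print(z,move([.5062,.1305,z]))
check([[.479,.338,.21],[.5062,.1305,.21],[.5062,.1305,.07]])
E
```

```text
[-1.241e-01 -1.000e-04  1.943e-01]
0.21 [0.163  0.0732 0.3783]
0.13 [0.2349 0.0732 0.2661]
0.09 [0.2709 0.0732 0.21  ]
0.07 [0.2889 0.0732 0.1819]
[0.479 0.338 0.21 ] [ 0.85  0.89  0.82 -0.67  2.21  0.75]
[0.5062 0.1305 0.21  ] [ 0.63  0.52  1.35 -0.76  1.94  0.68]
[0.5062 0.1305 0.07  ] [ 0.63  0.71  1.37 -0.71  1.79  0.82]
```

Request:
apply_moves(
  series=[
    {"jaw":1,"linear":[0.0014,0,-0.0021],"roll":0},
    {"jaw":0.6,"linear":[0.0014,0,-0.0021],"roll":0},
    {"jaw":0.2,"linear":[0.0014,0,-0.0021],"roll":0},
    {"jaw":0,"linear":[0.0014,0,-0.0021],"roll":0},
    {"jaw":0,"linear":[0.0014,0,-0.0021],"roll":0},
    {"jaw":0,"linear":[-0.04,0,0.063],"roll":0},
    {"jaw":0,"linear":[-0.08,0,0.126],"roll":0},
    {"jaw":0,"linear":[-0.124,0,0.194],"roll":0},
    {"jaw":0,"linear":[-0.124,0,0.194],"roll":0},
  ],
)

```text
t: 46.42
tool_pos: [0.4803, 0.3394, 0.2151]
orientation: [0.48, 0.433, -1.6]
force: [0.3, -0.5, 0.4]
opening: 0.0464
```

```bash
python3 st.py; python3 - <<'E'
from h import *
s,c=snap('wrist','w8.png');save('w8.pkl',s,c); cm=cam(s,c); im=c['pixels']
h=cv2.cvtColor(im,cv2.COLOR_BGR2HSV);m=cv2.inRange(h,(22,120,90),(33,255,255));k,l,st,ct=cv2.connectedComponentsWithStats(m);print([(st[i].tolist()) for i in range(1,k) if st[i,4]>60])
print('pred yellow tip/back/blk',px(cm,[.58,.133,.02]).round(),px(cm,[.451,.158,.025]).round(),px(cm,[.5075,.1463,.094]).round())
for z in(.21,.13,.09,.07): print(z,move([.5062,.1305,z]))
E
```

```text
46.425 [ 0.852  0.88   0.82  -0.674  2.209  0.747] [0.48  0.339 0.215] 0.0464 [ 0.3 -0.5  0.4]
[[-0.065  0.997 -0.05 ]
 [-0.836 -0.082 -0.543]
 [-0.546  0.006  0.838]]
[[310, 140, 112, 50, 3062], [481, 233, 50, 24, 916], [354, 263, 13, 14, 152]]
pred yellow tip/back/blk [414. 161.] [312. 159.] [360. 212.]
0.21 [0.2897 0.0721 0.1827]
0.13 [0.3622 0.0717 0.0708]
0.09 [0.3984 0.0715 0.0148]
0.07 [ 0.4165  0.0714 -0.0131]
```

Request:
apply_moves(
  series=[
    {"jaw":0,"linear":[0.1,0.025,0.063],"roll":0},
    {"jaw":0,"linear":[0.2,0.05,0.126],"roll":0},
    {"jaw":0,"linear":[0.29,0.072,0.183],"roll":0},
    {"jaw":0,"linear":[0.29,0.072,0.183],"roll":0},
    {"jaw":0,"linear":[0.29,0.072,0.183],"roll":0},
    {"jaw":0,"linear":[0.325,0.072,0.127],"roll":0},
    {"jaw":0,"linear":[0.362,0.0717,0.071],"roll":0},
    {"jaw":0,"linear":[0.3984,0.0715,0.015],"roll":0},
    {"jaw":0,"linear":[0.4165,0.0714,-0.013],"roll":0},
    {"jaw":0,"linear":[0.4165,0.0714,-0.013],"roll":0},
    {"jaw":0,"linear":[0.4165,0.0714,-0.013],"roll":0},
  ],
)

```text
t: 47.85
tool_pos: [0.507, 0.1312, 0.0714]
orientation: [0.477, 0.433, -1.6]
force: [-0.0, 0.0, 1.0]
opening: 0.0461
```

```bash
python3 st.py
```

```text
47.85 [ 0.625  0.704  1.374 -0.714  1.782  0.826] [0.507 0.131 0.071] 0.0461 [-0.  0.  1.]
[[-0.065  0.997 -0.048]
 [-0.837 -0.081 -0.542]
 [-0.544  0.005  0.839]]
```

Request:
apply_moves(
  series=[
    {"jaw":1,"linear":[0,0,0],"roll":0},
    {"jaw":1,"linear":[0,0,0],"roll":0},
    {"jaw":1,"linear":[0,0,0],"roll":0},
    {"jaw":1,"linear":[0,0,0],"roll":0},
    {"jaw":1,"linear":[0,0,0],"roll":0},
    {"jaw":1,"linear":[0,0,0],"roll":0},
    {"jaw":1,"linear":[0,0,0],"roll":0},
    {"jaw":1,"linear":[0,0,0],"roll":0},
  ],
)

```text
t: 48.85
tool_pos: [0.5071, 0.1313, 0.0716]
orientation: [0.477, 0.432, -1.6]
force: [-0.0, 0.9, 4.7]
opening: 0.0141
```

```bash
python3 st.py; python3 - <<'E'
from pour import *
import path,pickle
s=read_state();Rm=R.from_rotvec(s['orientation']).as_matrix();P=s['tool_pos']
g=P-.019*Rm[:,0]; off,Sr=scoop_in_tool(Rm,P,np.array([g[0],.1463,.074])); pickle.dump((off,Sr),open('yellow.pkl','wb'))
T0=tcp_for_tip(Rm,off,Sr,JAR+[0,0,RIM-.006]); print(T0,P)
path.check([P+[0,0,.15],T0+[0,0,.05],T0])
for a,b in((P,P+[0,0,.15]),(P+[0,0,.15],T0+[0,0,.05])): print((Rm.T@(b-a)/.6).round(4))
E
```

```text
48.85 [ 0.625  0.704  1.374 -0.714  1.783  0.826] [0.507 0.131 0.072] 0.0141 [-0.   0.9  4.7]
[[-0.065  0.997 -0.048]
 [-0.837 -0.081 -0.542]
 [-0.544  0.005  0.839]]
[ 0.47668977 -0.05870117  0.1802655 ] [0.50710226 0.13125196 0.07164901]
[0.50710226 0.13125196 0.22164901] [ 0.63  0.51  1.35 -0.76  1.95  0.67]
[ 0.47668977 -0.05870117  0.2302655 ] [ 0.38  0.17  1.75 -0.87  1.74  0.55]
[ 0.47668977 -0.05870117  0.1802655 ] [ 0.38  0.24  1.77 -0.86  1.68  0.63]
[-0.136   0.0013  0.2098]
[ 0.2604 -0.0248  0.186 ]
```

Request:
apply_moves(
  series=[
    {"jaw":1,"linear":[-0.018,0,0.028],"roll":0},
    {"jaw":1,"linear":[-0.05,0,0.077],"roll":0},
    {"jaw":1,"linear":[-0.09,0.001,0.139],"roll":0},
    {"jaw":1,"linear":[-0.12,0.001,0.185],"roll":0},
    {"jaw":1,"linear":[-0.136,0.001,0.21],"roll":0},
    {"jaw":1,"linear":[-0.136,0.001,0.21],"roll":0},
  ],
)

```text
t: 49.6
tool_pos: [0.5073, 0.1315, 0.2229]
orientation: [0.481, 0.432, -1.599]
force: [1.2, 0.5, -1.6]
opening: 0.0136
```

```bash
python3 st.py; python3 jarfit.py | head -2; python3 - <<'E'
from plan import *
plan('yellow',[(0,.045)])
E
```

```text
49.6 [ 0.626  0.503  1.349 -0.759  1.948  0.67 ] [0.507 0.132 0.223] 0.0136 [ 1.2  0.5 -1.6]
[[-0.064  0.997 -0.05 ]
 [-0.836 -0.081 -0.543]
 [-0.546  0.007  0.838]]
top mask 579
['top'] (array([ 0.54928, -0.04992]), np.float64(0.17988668555240794))
now tip rel jar [0.0294 0.1894 0.0335] pitch -0.2
roll 0.0 lin [ 0.2572 -0.0232  0.1889] pitch -0.2
```

Request:
apply_moves(
  series=[
    {"jaw":1,"linear":[0.022,-0.002,0.016],"roll":0},
    {"jaw":1,"linear":[0.065,-0.006,0.048],"roll":0},
    {"jaw":1,"linear":[0.12,-0.011,0.088],"roll":0},
    {"jaw":1,"linear":[0.18,-0.016,0.132],"roll":0},
    {"jaw":1,"linear":[0.23,-0.021,0.169],"roll":0},
    {"jaw":1,"linear":[0.257,-0.023,0.189],"roll":0},
    {"jaw":1,"linear":[0.257,-0.023,0.189],"roll":0},
  ],
)

```text
t: 50.68
tool_pos: [0.4764, -0.0594, 0.2311]
orientation: [0.474, 0.434, -1.603]
force: [-0.3, -0.2, -1.7]
opening: 0.014
```

```bash
python3 - <<'E'
from plan import *
plan('yellow',[(0,.02),(0,-.007)])
E
```

```text
now tip rel jar [-0.0005 -0.0009  0.0445] pitch -0.1
roll 0.0 lin [ 0.0209  0.0006 -0.0352] pitch -0.1
roll 0.0 lin [ 0.0453  0.0005 -0.073 ] pitch -0.1
```

Request:
apply_moves(
  series=[
    {"jaw":1,"linear":[0.0105,0.0005,-0.0176],"roll":0},
    {"jaw":1,"linear":[0.021,0.0005,-0.0352],"roll":0},
    {"jaw":1,"linear":[0.034,0.0005,-0.0545],"roll":0},
    {"jaw":1,"linear":[0.0453,0.0005,-0.073],"roll":0},
    {"jaw":1,"linear":[0.0453,0.0005,-0.073],"roll":0},
  ],
)

```text
t: 51.3
tool_pos: [0.4763, -0.0586, 0.1782]
orientation: [0.471, 0.435, -1.603]
force: [0.2, -0.3, -0.9]
opening: 0.0141
```

```bash
python3 - <<'E'
from plan import *
plan('yellow',[(-9,-.007),(-18,-.009),(-27,-.011)])
# compare with the white scoop's picture: front tips and jar in the top view
s,c=snap('top','p3_top.png');im=c['pixels'];h=cv2.cvtColor(im,cv2.COLOR_BGR2HSV);cm=cam(s,c)
m=cv2.inRange(h,(22,120,90),(33,255,255));u=px(cm,[.51,-.05,.14]).astype(int);k=np.zeros_like(m);cv2.circle(k,(int(u[0]),int(u[1])),40,255,-1);ys,xs=np.nonzero(m&k);print('yellow extents',xs.min(),xs.max(),ys.min(),ys.max(),'pred tip',px(cm,JAR+[0,0,.123]).round(1))
E
```

```text
now tip rel jar [-0.0007 -0.0001 -0.0085] pitch 0.0
roll -0.3 lin [-0.0016  0.0172  0.0196] pitch 7.6
roll -0.6 lin [0.0002 0.0358 0.0317] pitch 15.1
roll -0.9 lin [0.002  0.0565 0.0407] pitch 22.5
yellow extents 344 378 243 298 pred tip [354.6 245.9]
```

Request:
apply_moves(
  series=[
    {"jaw":1,"linear":[-0.0008,0.0086,0.0098],"roll":-0.15},
    {"jaw":1,"linear":[-0.0016,0.0172,0.0196],"roll":-0.3},
    {"jaw":1,"linear":[-0.0007,0.0265,0.0257],"roll":-0.45},
    {"jaw":1,"linear":[0.0002,0.0358,0.0317],"roll":-0.6},
    {"jaw":1,"linear":[0.0011,0.0461,0.0362],"roll":-0.75},
    {"jaw":1,"linear":[0.002,0.0565,0.0407],"roll":-0.9},
    {"jaw":1,"linear":[0.002,0.0565,0.0407],"roll":-0.9},
  ],
)

```text
t: 52.22
tool_pos: [0.5097, -0.0755, 0.1996]
orientation: [0.115, 0.786, -1.44]
force: [-0.3, -0.1, -0.9]
opening: 0.0142
```

```bash
python3 - <<'E'
from plan import *
plan('yellow',[(-10,-.013),(-20,-.015),(-28,-.017)])
E
```

```text
now tip rel jar [ 0.0011  0.     -0.0094] pitch 22.3
roll -0.333 lin [0.0035 0.0186 0.0142] pitch 30.3
roll -0.667 lin [0.0053 0.0409 0.0277] pitch 37.8
roll -0.933 lin [0.0071 0.0609 0.0352] pitch 43.4
```

Request:
apply_moves(
  series=[
    {"jaw":1,"linear":[0.0018,0.0093,0.0071],"roll":-0.167},
    {"jaw":1,"linear":[0.0035,0.0186,0.0142],"roll":-0.333},
    {"jaw":1,"linear":[0.0044,0.03,0.021],"roll":-0.5},
    {"jaw":1,"linear":[0.0053,0.0409,0.0277],"roll":-0.667},
    {"jaw":1,"linear":[0.0062,0.051,0.0315],"roll":-0.8},
    {"jaw":1,"linear":[0.0071,0.0609,0.0352],"roll":-0.933},
    {"jaw":1,"linear":[0.0071,0.0609,0.0352],"roll":-0.933},
    {"jaw":1,"linear":[0.0071,0.0609,0.0352],"roll":-0.933},
    {"jaw":1,"linear":[0.0071,0.0609,0.0352],"roll":-0.933},
    {"jaw":1,"linear":[0.0071,0.0609,0.0352],"roll":-0.933},
    {"jaw":1,"linear":[0.0071,0.0609,0.0352],"roll":-0.933},
    {"jaw":1,"linear":[0.0071,0.0609,0.0352],"roll":-0.933},
    {"jaw":1,"linear":[0.0071,0.0609,0.0352],"roll":-0.933},
    {"jaw":1,"linear":[0.0071,0.0609,0.0352],"roll":-0.933},
    {"jaw":1,"linear":[0.0071,0.0609,0.0352],"roll":-0.933},
    {"jaw":1,"linear":[0.0071,0.0609,0.0352],"roll":-0.933},
  ],
)

```text
t: 54.22
tool_pos: [0.5513, -0.0838, 0.1992]
orientation: [-0.259, 1.114, -1.211]
force: [-0.2, 0.5, -1.1]
opening: 0.0141
```

```bash
python3 - <<'E'
from plan import *
plan('yellow',[(10,-.015),(20,-.012),(28,-.010)])
E
```

```text
now tip rel jar [ 0.    -0.    -0.017] pitch 43.4
roll 0.333 lin [-0.0019 -0.0167 -0.0206] pitch 36.3
roll 0.667 lin [-0.0046 -0.0303 -0.0426] pitch 28.7
roll 0.933 lin [-0.0064 -0.0376 -0.0616] pitch 22.3
```

Request:
apply_moves(
  series=[
    {"jaw":1,"linear":[-0.0009,-0.0083,-0.0103],"roll":0.167},
    {"jaw":1,"linear":[-0.0019,-0.0167,-0.0206],"roll":0.333},
    {"jaw":1,"linear":[-0.0032,-0.0235,-0.0316],"roll":0.5},
    {"jaw":1,"linear":[-0.0046,-0.0303,-0.0426],"roll":0.667},
    {"jaw":1,"linear":[-0.0055,-0.034,-0.052],"roll":0.8},
    {"jaw":1,"linear":[-0.0064,-0.0376,-0.0616],"roll":0.933},
    {"jaw":1,"linear":[-0.0064,-0.0376,-0.0616],"roll":0.933},
  ],
)

```text
t: 55.1
tool_pos: [0.5085, -0.0755, 0.1989]
orientation: [0.114, 0.786, -1.44]
force: [0.2, 0.4, -1.6]
opening: 0.0136
```

```bash
python3 - <<'E'
from plan import *
plan('yellow',[(9,-.009),(18,-.007),(27,-.005)])
E
```

```text
now tip rel jar [-0.0002  0.0001 -0.0101] pitch 22.3
roll 0.3 lin [-0.0008 -0.0134 -0.0183] pitch 15.0
roll 0.6 lin [-0.0026 -0.0245 -0.0375] pitch 7.5
roll 0.9 lin [-0.0044 -0.032  -0.058 ] pitch -0.1
```

Request:
apply_moves(
  series=[
    {"jaw":1,"linear":[-0.0004,-0.0067,-0.009],"roll":0.15},
    {"jaw":1,"linear":[-0.0008,-0.0134,-0.0183],"roll":0.3},
    {"jaw":1,"linear":[-0.0017,-0.019,-0.0279],"roll":0.45},
    {"jaw":1,"linear":[-0.0026,-0.0245,-0.0375],"roll":0.6},
    {"jaw":1,"linear":[-0.0035,-0.0283,-0.0477],"roll":0.75},
    {"jaw":1,"linear":[-0.0044,-0.032,-0.058],"roll":0.9},
    {"jaw":1,"linear":[-0.0044,-0.032,-0.058],"roll":0.9},
  ],
)

```text
t: 55.98
tool_pos: [0.4769, -0.0585, 0.1814]
orientation: [0.471, 0.435, -1.602]
force: [0.1, 0.5, -0.1]
opening: 0.0138
```

```bash
python3 st.py; python3 - <<'E'
from h import *
for f in('p3_top','p4_top'):
    if f=='p4_top': snap('top','p4_top.png')
    im=cv2.imread('pics/raw_%s.png'%f);h=cv2.cvtColor(im,cv2.COLOR_BGR2HSV); m=cv2.inRange(h,(5,150,100),(20,255,255))[240:312,330:380]
    k,l,st,ct=cv2.connectedComponentsWithStats(m); print(f,[((ct[i]+[330,240]).round(0).tolist(),int(st[i,4])) for i in range(1,k)])
s=read_state();print(move(s['tool_pos']+[0,0,.05]))
for z in(.225,.12,.08,.0715): print(z,move([.5071,.1313,z]))
E
```

```text
55.975 [ 0.383  0.24   1.77  -0.857  1.682  0.618] [ 0.477 -0.058  0.181] 0.0138 [ 0.1  0.5 -0.1]
[[-0.068  0.997 -0.044]
 [-0.838 -0.081 -0.54 ]
 [-0.542 -0.     0.84 ]]
p3_top [([346.0, 247.0], 6), ([358.0, 246.0], 2), ([332.0, 261.0], 2), ([353.0, 270.0], 69), ([330.0, 280.0], 1), ([333.0, 281.0], 1), ([370.0, 293.0], 31), ([350.0, 294.0], 19), ([351.0, 298.0], 1), ([354.0, 298.0], 2), ([371.0, 302.0], 1), ([361.0, 308.0], 7), ([368.0, 307.0], 1)]
p4_top [([355.0, 245.0], 13), ([346.0, 247.0], 4), ([359.0, 246.0], 1), ([361.0, 248.0], 2), ([330.0, 261.0], 1), ([334.0, 261.0], 1), ([353.0, 270.0], 68), ([330.0, 280.0], 2), ([368.0, 297.0], 41), ([376.0, 294.0], 1), ([345.0, 297.0], 1), ([355.0, 298.0], 1), ([366.0, 310.0], 2)]
[-0.0452 -0.0001  0.07  ]
0.225 [-0.3076  0.0243 -0.1123]
0.12 [-0.2128  0.0244 -0.2594]
0.08 [-0.1766  0.0245 -0.3154]
0.0715 [-0.169   0.0245 -0.3273]
```

```bash
python3 - <<'E'
from h import *
cm=load('top.pkl'); print(at(cm,(355,245),.0218)-[.55,-.0495,0],at(cm,(355,245),.135)-[.55,-.0495,0])
for f in('p3_top','p4_top'):
    im=cv2.imread('pics/raw_%s.png'%f); print(im[240:251:2,348:362:2,::-1].tolist())
E
```

```text
[ 0.02071397 -0.00619712  0.0218    ] [ 4.46044517e-05 -5.29210826e-04  1.35000000e-01]
[[[59, 112, 121], [66, 104, 109], [83, 113, 120], [71, 104, 109], [59, 85, 91], [47, 75, 82], [34, 62, 65]], [[85, 100, 78], [46, 82, 90], [52, 93, 99], [47, 78, 84], [43, 63, 66], [39, 59, 67], [48, 73, 78]], [[210, 177, 62], [90, 176, 198], [102, 177, 192], [103, 177, 190], [104, 181, 194], [45, 99, 113], [208, 166, 12]], [[233, 193, 15], [186, 175, 75], [163, 176, 131], [155, 177, 148], [111, 153, 163], [139, 59, 0], [192, 147, 11]], [[237, 194, 0], [228, 182, 0], [226, 180, 0], [218, 171, 0], [151, 112, 0], [152, 118, 0], [198, 155, 12]], [[236, 192, 0], [226, 181, 0], [225, 180, 0], [229, 182, 0], [149, 115, 0], [140, 108, 0], [198, 170, 68]]]
[[[65, 115, 125], [60, 104, 107], [82, 114, 117], [80, 111, 117], [55, 82, 90], [47, 72, 77], [33, 56, 60]], [[132, 120, 57], [48, 80, 91], [54, 100, 108], [46, 63, 64], [29, 55, 61], [40, 63, 68], [57, 79, 74]], [[228, 188, 82], [92, 178, 204], [95, 166, 183], [164, 80, 0], [136, 76, 31], [40, 106, 127], [190, 151, 6]], [[246, 194, 0], [235, 185, 0], [213, 178, 21], [184, 131, 0], [135, 89, 0], [130, 120, 75], [194, 149, 0]], [[235, 192, 0], [225, 181, 0], [224, 179, 0], [215, 171, 0], [153, 116, 0], [144, 113, 0], [207, 156, 0]], [[233, 191, 0], [225, 178, 0], [224, 183, 0], [212, 168, 0], [152, 118, 0], [147, 114, 4], [221, 179, 40]]]
```

Request:
apply_moves(
  series=[
    {"jaw":1,"linear":[-0.0226,0,0.035],"roll":0},
    {"jaw":1,"linear":[-0.0452,0,0.07],"roll":0},
    {"jaw":1,"linear":[-0.0452,0,0.07],"roll":0},
  ],
)

```text
t: 56.4
tool_pos: [0.4786, -0.0582, 0.2342]
orientation: [0.476, 0.434, -1.6]
force: [0.9, -0.2, -2.4]
opening: 0.0139
```

```bash
python3 - <<'E'
from h import *
snap('top','p5_top.png')
im=cv2.imread('pics/raw_p5_top.png');h=cv2.cvtColor(im,cv2.COLOR_BGR2HSV); m=cv2.inRange(h,(5,150,100),(20,255,255))[230:312,330:380]
k,l,st,ct=cv2.connectedComponentsWithStats(m); print([((ct[i]+[330,230]).round(0).tolist(),int(st[i,4])) for i in range(1,k)])
print(px(load('top.pkl'),[.55,-.0495,.175]))
E
```

```text
[([347.0, 248.0], 8), ([354.0, 266.0], 77), ([330.0, 276.0], 2), ([333.0, 277.0], 1), ([351.0, 276.0], 1), ([372.0, 290.0], 18), ([355.0, 295.0], 1), ([363.0, 305.0], 17)]
[355.5831556  242.06228403]
```

```bash
python3 - <<'E'
from h import *
for z in(.225,.12,.08,.0712): print(z,move([.5071,.1313,z]))
E
```

```text
0.225 [-0.2608  0.0231 -0.1839]
0.12 [-0.1658  0.0229 -0.3309]
0.08 [-0.1295  0.0228 -0.3868]
0.0712 [-0.1216  0.0227 -0.3991]
```

Request:
apply_moves(
  series=[
    {"jaw":1,"linear":[-0.06,0.005,-0.042],"roll":0},
    {"jaw":1,"linear":[-0.13,0.011,-0.092],"roll":0},
    {"jaw":1,"linear":[-0.2,0.018,-0.141],"roll":0},
    {"jaw":1,"linear":[-0.26,0.023,-0.184],"roll":0},
    {"jaw":1,"linear":[-0.26,0.023,-0.184],"roll":0},
    {"jaw":1,"linear":[-0.21,0.023,-0.257],"roll":0},
    {"jaw":1,"linear":[-0.166,0.023,-0.331],"roll":0},
    {"jaw":1,"linear":[-0.145,0.023,-0.362],"roll":0},
    {"jaw":1,"linear":[-0.1295,0.023,-0.387],"roll":0},
    {"jaw":1,"linear":[-0.1216,0.0227,-0.399],"roll":0},
    {"jaw":1,"linear":[-0.1206,0.0227,-0.4007],"roll":0},
    {"jaw":1,"linear":[-0.1206,0.0227,-0.4007],"roll":0},
  ],
)

```text
t: 57.95
tool_pos: [0.5078, 0.1316, 0.0715]
orientation: [0.476, 0.434, -1.6]
force: [-0.1, -1.2, 2.7]
opening: 0.0144
```

```bash
python3 st.py; python3 jarfit.py | head -2; python3 - <<'E'
from h import *
s=read_state();print(move(s['tool_pos']+[0,0,.14]))
E
```

```text
57.95 [ 0.625  0.706  1.371 -0.714  1.783  0.824] [0.508 0.132 0.071] 0.0144 [-0.1 -1.2  2.7]
[[-0.066  0.997 -0.047]
 [-0.837 -0.08  -0.542]
 [-0.544  0.003  0.839]]
top mask 559
['top'] (array([ 0.54926087, -0.05      ]), np.float64(0.20821529745042489))
[-0.1268  0.0008  0.1959]
```

Request:
apply_moves(
  series=[
    {"jaw":0.6,"linear":[0,0,0],"roll":0},
    {"jaw":0.2,"linear":[0,0,0],"roll":0},
    {"jaw":0,"linear":[0,0,0],"roll":0},
    {"jaw":0,"linear":[0,0,0],"roll":0},
    {"jaw":0,"linear":[-0.03,0,0.05],"roll":0},
    {"jaw":0,"linear":[-0.08,0,0.12],"roll":0},
    {"jaw":0,"linear":[-0.127,0,0.196],"roll":0},
    {"jaw":1,"linear":[-0.2,0,0.31],"roll":0},
    {"jaw":1,"linear":[-0.2,0,0.31],"roll":0},
  ],
)

```text
t: 59.28
tool_pos: [0.5081, 0.1319, 0.2974]
orientation: [0.484, 0.432, -1.598]
force: [0.6, 0.4, -1.1]
opening: 0.0309
```

```bash
python3 st.py; python3 - <<'E'
from path import *
import cv2
from h import *
s=read_state();Rm=R.from_rotvec(s["orientation"]).as_matrix()
W=[[.6,-.05,.6],[.35,-.5,.7],[.05,-.6,.5],[-.03,-.56,.36]]
P=np.array(s['tool_pos'])
for w in W: print(w,((Rm.T@(np.array(w)-P))/.6).round(3)); P=np.array(w)
check(W)
# knob bar angle now, from the top picture
s,c=snap('top','k_top.png');im=c['pixels'];h=cv2.cvtColor(im,cv2.COLOR_BGR2HSV);cm=cam(s,c)
u=px(cm,[.5715,-.175,.089]).astype(int);x0,y0=u-22;sub=im[y0:y0+44,x0:x0+44];m=((sub.max(2)<45)).astype(np.uint8);k,l,st,ct=cv2.connectedComponentsWithStats(m);i=1+st[1:,4].argmax();ys,xs=np.nonzero(l==i)
e=np.linalg.eigh(np.cov(xs,ys))[1][:,1];c0=np.array([xs.mean()+x0,ys.mean()+y0]);a=at(cm,c0+8*e,.089);b=at(cm,c0-8*e,.089);d=a-b;print('knob',at(cm,c0,.085).round(4),len(xs),'bar az',np.degrees(np.arctan2(d[1],d[0])).round(1))
print('jar in hull: amber in jar', end=' ');hh=cv2.inRange(h,(5,130,80),(22,255,255));v=px(cm,[.55,-.05,.03]).astype(int);print((hh[v[1]-12:v[1]+13,v[0]-12:v[0]+13]>0).sum())
E
```

```text
59.275 [ 0.626  0.436  1.294 -0.797  2.032  0.578] [0.508 0.132 0.297] 0.0309 [ 0.6  0.4 -1.1]
[[-0.062  0.997 -0.052]
 [-0.835 -0.08  -0.545]
 [-0.547  0.01   0.837]]
[0.6, -0.05, 0.6] [-0.032  0.182  0.579]
[0.35, -0.5, 0.7] [ 0.561 -0.353  0.57 ]
[0.05, -0.6, 0.5] [ 0.353 -0.488 -0.162]
[-0.03, -0.56, 0.36] [ 0.08  -0.141 -0.225]
[ 0.6  -0.05  0.6 ] [ 0.33  0.38  0.81 -1.1   2.1  -0.11]
[ 0.35 -0.5   0.7 ] [-0.58 -0.26  1.29 -0.82  1.5  -0.71]
[ 0.05 -0.6   0.5 ] [-1.49 -0.76  2.   -0.16  0.92 -1.38]
  bad [-0.03 -0.56  0.36] 0.5 1.0996445313481202e-05 0.06
  bad [-0.03 -0.56  0.36] 0.67 0.0007592878853377796 0.05
  bad [-0.03 -0.56  0.36] 0.83 0.0024423600854080576 0.06
  bad [-0.03 -0.56  0.36] 1.0 0.004702846605670074 0.08
[-0.03 -0.56  0.36] [-1.78 -0.89  2.28  0.13  0.85 -1.73]
knob [ 0.5707 -0.1707  0.085 ] 145 bar az 103.5
jar in hull: amber in jar 38
```

Request:
apply_moves(
  series=[
    {"jaw":1,"linear":[-0.006,0.036,0.116],"roll":0},
    {"jaw":1,"linear":[-0.013,0.073,0.232],"roll":0},
    {"jaw":1,"linear":[-0.019,0.109,0.347],"roll":0},
    {"jaw":1,"linear":[-0.026,0.146,0.463],"roll":0},
    {"jaw":1,"linear":[-0.032,0.182,0.579],"roll":0},
    {"jaw":1,"linear":[-0.032,0.182,0.579],"roll":0},
    {"jaw":1,"linear":[0.08,0.111,0.693],"roll":0},
    {"jaw":1,"linear":[0.19,0.041,0.807],"roll":0},
    {"jaw":1,"linear":[0.305,-0.03,0.921],"roll":0},
    {"jaw":1,"linear":[0.41,-0.1,1],"roll":0},
    {"jaw":1,"linear":[0.46,-0.13,1],"roll":0},
    {"jaw":1,"linear":[0.529,-0.171,1],"roll":0},
    {"jaw":1,"linear":[0.529,-0.171,1],"roll":0},
    {"jaw":1,"linear":[0.529,-0.171,1],"roll":0},
  ],
)

```text
t: 61.08
tool_pos: [0.3535, -0.4534, 0.6227]
orientation: [0.484, 0.434, -1.599]
force: [-0.3, 0.4, 0.9]
opening: 0.0005
```

Request:
apply_moves(
  series=[
    {"jaw":1,"linear":[0.07,-0.1,0.01],"roll":0},
    {"jaw":1,"linear":[0.14,-0.2,-0.02],"roll":0},
    {"jaw":1,"linear":[0.21,-0.29,-0.05],"roll":0},
    {"jaw":1,"linear":[0.28,-0.39,-0.08],"roll":0},
    {"jaw":1,"linear":[0.353,-0.488,-0.11],"roll":0},
    {"jaw":1,"linear":[0.353,-0.488,-0.11],"roll":0},
    {"jaw":1,"linear":[0.353,-0.488,-0.11],"roll":0},
    {"jaw":1,"linear":[0.353,-0.488,-0.11],"roll":0},
    {"jaw":1,"linear":[0.42,-0.6,-0.25],"roll":0},
    {"jaw":1,"linear":[0.43,-0.63,-0.3],"roll":0},
    {"jaw":1,"linear":[0.43,-0.63,-0.3],"roll":0},
  ],
)

```text
t: 62.45
tool_pos: [-0.029, -0.5836, 0.3241]
orientation: [0.505, 0.456, -1.592]
force: [0.1, -0.3, -0.3]
opening: 0.0004
```

Request:
apply_moves(
  series=[
    {"jaw":1,"linear":[-0.2,0,-0.56],"roll":0},
    {"jaw":1,"linear":[-0.2,0,-0.56],"roll":0},
    {"jaw":1,"linear":[-0.2,0,-0.56],"roll":0},
  ],
)

```text
t: 62.82
tool_pos: [-0.0153, -0.5672, 0.2397]
orientation: [0.542, 0.495, -1.583]
force: [0.1, 1.1, -0.4]
opening: 0.0005
```

Request:
apply_moves(
  series=[
    {"jaw":1,"linear":[-0.2,0,-0.56],"roll":0},
    {"jaw":1,"linear":[-0.2,0,-0.56],"roll":0},
  ],
)

```text
t: 63.08
tool_pos: [-0.002, -0.5526, 0.2236]
orientation: [0.585, 0.541, -1.576]
force: [0.0, -0.4, 0.1]
opening: 0.0005
```

Request:
apply_moves(
  series=[
    {"jaw":1,"linear":[-0.2,0,-0.56],"roll":0},
    {"jaw":1,"linear":[-0.2,0,-0.56],"roll":0},
  ],
)

```text
t: 63.32
tool_pos: [0.0189, -0.5351, 0.2082]
orientation: [0.627, 0.588, -1.573]
force: [0.9, -0.1, -0.4]
opening: 0.0006
```

```bash
python3 st.py
```

```text
63.325 [-1.592 -0.892  2.495 -0.083  0.739 -1.47 ] [ 0.019 -0.535  0.208] 0.0006 [ 0.9 -0.1 -0.4]
[[-0.071  0.996 -0.054]
 [-0.716 -0.089 -0.692]
 [-0.695 -0.01   0.719]]
```

Request:
apply_moves(
  series=[
    {"jaw":1,"linear":[-0.05,0,-0.12],"roll":0},
    {"jaw":1,"linear":[-0.05,0,-0.12],"roll":0},
  ],
)

```text
t: 63.58
tool_pos: [0.0419, -0.5147, 0.1952]
orientation: [0.662, 0.634, -1.576]
force: [0.0, 0.4, 0.6]
opening: 0.0005
```

Request:
apply_moves(
  series=[
    {"jaw":1,"linear":[-0.05,0,-0.12],"roll":0},
    {"jaw":1,"linear":[-0.05,0,-0.12],"roll":0},
  ],
)

```text
t: 63.82
tool_pos: [0.0716, -0.4874, 0.1844]
orientation: [0.692, 0.679, -1.586]
force: [-0.2, 0.4, -0.5]
opening: 0.0006
```

```bash
python3 st.py; cat > knob.py <<'E'
from path import *
s=read_state();Rm=R.from_rotvec(s["orientation"]).as_matrix();P=np.array(s['tool_pos'])
tau=np.arccos(-Rm[2,0]); hx=.0175; hy=.023*np.tan(tau)+.0075/np.cos(tau); K=np.array([.571,-.1735]); z=.067
def C(th,rho=.026):
    t=np.radians(th);u=np.array([np.cos(t),np.sin(t)]);n=np.array([np.sin(t),-np.cos(t)]); c=K+rho*u+n*(.007+hx*abs(n[0])+hy*abs(n[1])); return np.array([*c,z])
pre=C(-77)-[.012,0,0]
W=[[.2,-.5,.33],[.4,-.38,.3],pre+[0,-.02,.13],pre+[0,0,.0],]
q=check(W)
print('approach rows from here:'); [print((Rm.T@(np.array(w)-P)/.6).round(4)) for w in W]
print('arc rows from pre:'); [print(th,C(th).round(3),(Rm.T@(C(th)-pre)/.6).round(4)) for th in(-77,-65,-53,-41,-29,-17,-5,3,9)]
print('-y 15mm',(Rm.T@np.array([0,-.015,0])/.6).round(4),'up .1',(Rm.T@np.array([0,0,.1])/.6).round(4))
E
python3 knob.py
```

```text
63.825 [-1.334 -0.892  2.495 -0.332  0.896 -1.115] [ 0.072 -0.487  0.184] 0.0006 [-0.2  0.4 -0.5]
[[-0.106  0.993 -0.057]
 [-0.644 -0.113 -0.757]
 [-0.758 -0.044  0.651]]
[ 0.2  -0.5   0.33] [-0.96 -0.6   2.07 -0.52  1.17 -0.79]
[ 0.4  -0.38  0.3 ] [-0.41 -0.25  1.87 -0.7   1.37 -0.22]
[ 0.53490555 -0.22574655  0.197     ] [-0.06  0.15  1.68 -0.71  1.44  0.18]
[ 0.53490555 -0.20574655  0.067     ] [-0.02  0.32  1.74 -0.74  1.29  0.36]
approach rows from here:
[-0.1931  0.2042  0.1616]
[-0.3194  0.5147 -0.0414]
[-0.3786  0.7165 -0.3606]
[-0.2359  0.7221 -0.5269]
arc rows from pre:
-77 [ 0.547 -0.206  0.067] [-0.0021  0.0199 -0.0011]
-65 [ 0.55  -0.212  0.067] [0.0041 0.026  0.0065]
-53 [ 0.556 -0.218  0.067] [0.0091 0.0365 0.013 ]
-41 [ 0.564 -0.221  0.067] [0.0117 0.0507 0.017 ]
-29 [ 0.574 -0.222  0.067] [0.011  0.0672 0.0173]
-17 [ 0.584 -0.22   0.067] [0.0064 0.0839 0.0131]
-5 [ 0.594 -0.214  0.067] [-0.0018  0.0986  0.0045]
3 [ 0.599 -0.21   0.067] [-0.0071  0.1067 -0.0012]
9 [ 0.603 -0.208  0.067] [-0.0096  0.1127 -0.0036]
-y 15mm [0.0161 0.0028 0.0189] up .1 [-0.1263 -0.0073  0.1085]
```

Request:
apply_moves(
  series=[
    {"jaw":1,"linear":[-0.08,0.085,0.067],"roll":0},
    {"jaw":1,"linear":[-0.16,0.17,0.134],"roll":0},
    {"jaw":1,"linear":[-0.1931,0.2042,0.1616],"roll":0},
    {"jaw":1,"linear":[-0.235,0.307,0.094],"roll":0},
    {"jaw":1,"linear":[-0.277,0.41,0.026],"roll":0},
    {"jaw":1,"linear":[-0.3194,0.5147,-0.0414],"roll":0},
    {"jaw":1,"linear":[-0.34,0.58,-0.147],"roll":0},
    {"jaw":1,"linear":[-0.36,0.65,-0.255],"roll":0},
    {"jaw":1,"linear":[-0.3786,0.7165,-0.3606],"roll":0},
    {"jaw":1,"linear":[-0.3786,0.7165,-0.3606],"roll":0},
    {"jaw":1,"linear":[-0.3786,0.7165,-0.3606],"roll":0},
    {"jaw":1,"linear":[-0.3786,0.7165,-0.3606],"roll":0},
    {"jaw":1,"linear":[-0.33,0.718,-0.415],"roll":0},
    {"jaw":1,"linear":[-0.28,0.72,-0.47],"roll":0},
    {"jaw":1,"linear":[-0.255,0.721,-0.504],"roll":0},
    {"jaw":1,"linear":[-0.236,0.722,-0.527],"roll":0},
    {"jaw":1,"linear":[-0.236,0.722,-0.527],"roll":0},
    {"jaw":1,"linear":[-0.236,0.722,-0.527],"roll":0},
  ],
)

```text
t: 66.08
tool_pos: [0.536, -0.2059, 0.0687]
orientation: [0.693, 0.677, -1.585]
force: [0.1, 0.2, 0.1]
opening: 0.0006
```

Request:
apply_moves(
  series=[
    {"jaw":1,"linear":[-0.002,0.02,-0.001],"roll":0},
    {"jaw":1,"linear":[0.0041,0.026,0.0065],"roll":0},
    {"jaw":1,"linear":[0.0091,0.0365,0.013],"roll":0},
    {"jaw":1,"linear":[0.0117,0.0507,0.017],"roll":0},
    {"jaw":1,"linear":[0.011,0.0672,0.0173],"roll":0},
    {"jaw":1,"linear":[0.0064,0.0839,0.0131],"roll":0},
    {"jaw":1,"linear":[-0.0018,0.0986,0.0045],"roll":0},
    {"jaw":1,"linear":[-0.0071,0.1067,-0.0012],"roll":0},
    {"jaw":1,"linear":[-0.0096,0.1127,-0.0036],"roll":0},
    {"jaw":1,"linear":[-0.0096,0.1127,-0.0036],"roll":0},
  ],
)

```text
t: 67.32
tool_pos: [0.6048, -0.2077, 0.069]
orientation: [0.693, 0.676, -1.584]
force: [0.2, -0.9, 2.3]
opening: 0.0002
```

```bash
python3 st.py; cat > bar.py <<'E'
from h import *
s,c=snap('top','k2_%d.png'%int(100*read_state()['t']));im=c['pixels'];cm=cam(s,c)
u=px(cm,[.571,-.173,.089]).astype(int);x0,y0=u-22;sub=im[y0:y0+44,x0:x0+44]
h=cv2.cvtColor(sub,cv2.COLOR_BGR2HSV);r=(cv2.inRange(h,(0,150,120),(6,255,255))|cv2.inRange(h,(174,150,120),(180,255,255)));ys,xs=np.nonzero(r)
if len(xs): d=at(cm,(xs.mean()+x0,ys.mean()+y0),.089)-[.571,-.1735,.089];print('red dot',len(xs),d.round(4),'az',np.degrees(np.arctan2(d[1],d[0])).round(1))
m=(sub.max(2)<45).astype(np.uint8);k,l,st,ct=cv2.connectedComponentsWithStats(m)
for i in range(1,k):
    if st[i,4]>40:
        ys,xs=np.nonzero(l==i);e=np.linalg.eigh(np.cov(xs,ys))[1][:,1];c0=np.array([xs.mean()+x0,ys.mean()+y0]);d=at(cm,c0+8*e,.089)-at(cm,c0-8*e,.089);print('dark',len(xs),at(cm,c0,.085).round(3),'az',np.degrees(np.arctan2(d[1],d[0])).round(1))
E
python3 bar.py
```

```text
67.325 [-0.025  0.473  1.538 -0.73   1.324  0.329] [ 0.605 -0.208  0.069] 0.0002 [ 0.2 -0.9  2.3]
[[-0.103  0.993 -0.059]
 [-0.644 -0.111 -0.757]
 [-0.758 -0.04   0.651]]
dark 394 [ 0.576 -0.144  0.085] az 148.4
dark 56 [ 0.566 -0.179  0.085] az -175.4
```

Request:
apply_moves(
  series=[
    {"jaw":1,"linear":[-0.0021,-0.0004,-0.0025],"roll":0},
    {"jaw":1,"linear":[-0.0043,-0.0007,-0.005],"roll":0},
    {"jaw":1,"linear":[-0.0043,-0.0007,-0.005],"roll":0},
  ],
)

```text
t: 67.75
tool_pos: [0.6049, -0.2054, 0.0699]
orientation: [0.692, 0.674, -1.584]
force: [0.6, -11.7, 1.8]
opening: 0.0006
```

Request:
apply_moves(
  series=[
    {"jaw":1,"linear":[0.016,0.003,0.019],"roll":0},
    {"jaw":1,"linear":[0.032,0.006,0.038],"roll":0},
    {"jaw":1,"linear":[0.0,0.003,0.07],"roll":0},
    {"jaw":1,"linear":[-0.06,-0.001,0.11],"roll":0},
    {"jaw":1,"linear":[-0.06,0.15,0.15],"roll":0},
    {"jaw":1,"linear":[-0.06,0.2,0.2],"roll":0},
    {"jaw":1,"linear":[-0.06,0.2,0.2],"roll":0},
  ],
)

```text
t: 68.62
tool_pos: [0.7228, -0.2891, 0.1719]
orientation: [0.695, 0.671, -1.584]
force: [0.2, 1.1, -0.6]
opening: 0.0005
```

```bash
python3 st.py; python3 bar.py; python3 jarfit.py | head -2
```

```text
68.625 [-0.127  0.657  1.082 -0.718  1.463  0.077] [ 0.723 -0.289  0.172] 0.0005 [ 0.2  1.1 -0.6]
[[-0.101  0.993 -0.063]
 [-0.646 -0.114 -0.755]
 [-0.756 -0.036  0.653]]
red dot 6 [ 0.0248  0.0017 -0.    ] az 3.9
dark 143 [ 0.569 -0.174  0.085] az -170.2
top mask 0
['top'] (array([ 0.55, -0.05]), np.float64(1.0))
```

```bash
cat > jar.py <<'E'
from path import *
s=read_state();Rm=R.from_rotvec(s["orientation"]).as_matrix();P=np.array(s['tool_pos']);a=Rm[:,0]
T=np.array([.5495,-.05,.119])+.019*a; M=T+[.5984-.5495,-.311+.05,-.006]
f=lambda d:(Rm.T@np.array(d)/.6).round(4).tolist()
W=[P+[0,0,.1],[T[0],T[1],.27],T,T+[0,0,.13],M+[0,0,.13],M]
check(W,n=4)
print('T',T.round(4),'from P:',[f(np.array(w)-P) for w in W[:2]])
print('down from above',f(T-np.array(W[1]))); print('from T: up',f([0,0,.13]),'over',f(M-T+[0,0,.13]),'down M+.02',f(M-T+[0,0,.02]),'M',f(M-T), 'up .01',f([0,0,.01]))
print('retreat -a/up from M', f([0,0,.15]))
E
python3 jar.py
python3 - <<'E'
from h import *
s,c=snap('scene','sj.png');cm=cam(s,c);h=cv2.cvtColor(c['pixels'],cv2.COLOR_BGR2HSV);m=cv2.inRange(h,(82,60,50),(99,255,255));u=px(cm,[.55,-.05,.07]).astype(int);k=np.zeros_like(m);cv2.circle(k,(int(u[0]),int(u[1])),45,255,-1);ys,xs=np.nonzero(m&k);print('scene jar px',len(xs),xs.mean() if len(xs) else 0,ys.mean() if len(xs) else 0,'pred',u)
E
```

```text
[ 0.71940807 -0.28555674  0.26951805] [-0.12  0.59  0.99 -0.71  1.58 -0.03]
[ 0.54752247 -0.06226017  0.27      ] [ 0.22  0.19  1.5  -0.66  1.72  0.3 ]
[ 0.54752247 -0.06226017  0.10462024] [ 0.22  0.35  1.62 -0.66  1.49  0.48]
[ 0.54752247 -0.06226017  0.23462024] [ 0.22  0.21  1.53 -0.66  1.67  0.34]
[ 0.59642247 -0.32326017  0.22862024] [-0.2   0.29  1.46 -0.72  1.41  0.02]
[ 0.59642247 -0.32326017  0.09862024] [-0.2   0.42  1.54 -0.76  1.25  0.17]
T [ 0.5475 -0.0623  0.1046] from P: [[-0.1261, -0.0069, 0.1087], [-0.3371, -0.3329, -0.1554]]
down from above [0.2086, 0.0114, -0.1798]
from T: up [-0.164, -0.009, 0.1413] over [0.1158, 0.121, 0.4588] down M+.02 [0.2546, 0.1285, 0.3393] M [0.2798, 0.1299, 0.3175] up .01 [-0.0126, -0.0007, 0.0109]
retreat -a/up from M [-0.1892, -0.0103, 0.1631]
scene jar px 1045 304.88803827751195 225.7377990430622 pred [304 227]
```

Request:
apply_moves(
  series=[
    {"jaw":-1,"linear":[-0.06,-0.003,0.05],"roll":0},
    {"jaw":-1,"linear":[-0.126,-0.007,0.109],"roll":0},
    {"jaw":-1,"linear":[-0.18,-0.09,0.043],"roll":0},
    {"jaw":-1,"linear":[-0.23,-0.17,-0.023],"roll":0},
    {"jaw":-1,"linear":[-0.285,-0.25,-0.09],"roll":0},
    {"jaw":-1,"linear":[-0.337,-0.333,-0.155],"roll":0},
    {"jaw":-1,"linear":[-0.337,-0.333,-0.155],"roll":0},
    {"jaw":-1,"linear":[-0.337,-0.333,-0.155],"roll":0},
    {"jaw":-1,"linear":[-0.337,-0.333,-0.155],"roll":0},
  ],
)

```text
t: 70.05
tool_pos: [0.5474, -0.0625, 0.2704]
orientation: [0.691, 0.676, -1.584]
force: [0.2, -0.3, 0.7]
opening: 0.0859
```

```bash
python3 st.py; python3 - <<'E'
from h import *
s=read_state();Rm=R.from_rotvec(s["orientation"]).as_matrix();a=Rm[:,0];T=np.array([.5495,-.05,.119])+.019*a
print(T,move(T+[0,0,.08]),move(T+[0,0,.03]),move(T))
E
```

```text
70.05 [ 0.216  0.188  1.498 -0.663  1.722  0.299] [ 0.547 -0.063  0.27 ] 0.0859 [ 0.2 -0.3  0.7]
[[-0.103  0.993 -0.057]
 [-0.646 -0.111 -0.756]
 [-0.757 -0.041  0.653]]
[ 0.54754367 -0.0622683   0.10462427] [ 0.1078  0.006  -0.0937] [ 0.1709  0.0094 -0.148 ] [ 0.2087  0.0115 -0.1807]
```

Request:
apply_moves(
  series=[
    {"jaw":-1,"linear":[0.054,0.003,-0.047],"roll":0},
    {"jaw":-1,"linear":[0.108,0.006,-0.094],"roll":0},
    {"jaw":-1,"linear":[0.14,0.008,-0.121],"roll":0},
    {"jaw":-1,"linear":[0.171,0.0094,-0.148],"roll":0},
    {"jaw":-1,"linear":[0.19,0.01,-0.165],"roll":0},
    {"jaw":-1,"linear":[0.2087,0.0115,-0.1807],"roll":0},
    {"jaw":-1,"linear":[0.2087,0.0115,-0.1807],"roll":0},
    {"jaw":0.2,"linear":[0.2087,0.0115,-0.1807],"roll":0},
    {"jaw":0.7,"linear":[0.2087,0.0115,-0.1807],"roll":0},
    {"jaw":0.7,"linear":[0.2087,0.0115,-0.1807],"roll":0},
    {"jaw":0.7,"linear":[0.2087,0.0115,-0.1807],"roll":0},
    {"jaw":0.7,"linear":[0.2087,0.0115,-0.1807],"roll":0},
    {"jaw":0.7,"linear":[0.2087,0.0115,-0.1807],"roll":0},
    {"jaw":0.7,"linear":[0.2087,0.0115,-0.1807],"roll":0},
  ],
  force=25,
)

```text
t: 71.8
tool_pos: [0.5478, -0.0623, 0.105]
orientation: [0.691, 0.675, -1.583]
force: [-0.3, -0.4, 3.8]
opening: 0.0565
```

Request:
apply_moves(
  series=[
    {"jaw":0.7,"linear":[-0.02,-0.001,0.0175],"roll":0},
    {"jaw":0.7,"linear":[-0.06,-0.003,0.052],"roll":0},
    {"jaw":0.7,"linear":[-0.11,-0.006,0.095],"roll":0},
    {"jaw":0.7,"linear":[-0.164,-0.009,0.1413],"roll":0},
    {"jaw":0.7,"linear":[-0.164,-0.009,0.1413],"roll":0},
  ],
)

```text
t: 72.42
tool_pos: [0.5495, -0.0618, 0.2398]
orientation: [0.698, 0.671, -1.58]
force: [0.5, -0.3, -2.2]
opening: 0.0564
```

```bash
python3 st.py; python3 - <<'E'
from h import *
s,c=snap('scene','sl.png');cm=cam(s,c);h=cv2.cvtColor(c['pixels'],cv2.COLOR_BGR2HSV);m=cv2.inRange(h,(82,60,50),(99,255,255));P=s['tool_pos'];u=px(cm,[P[0]+.002,P[1]+.012,P[2]-.035]).astype(int);k=np.zeros_like(m);cv2.circle(k,(int(u[0]),int(u[1])),45,255,-1);ys,xs=np.nonzero(m&k);print('scene jar px',len(xs),xs.mean(),ys.mean(),'pred',u)
if len(xs): print('lean(px axis)',np.linalg.eigh(np.cov(xs,ys))[1][:,1])
Q=np.array([.5984-.0019,-.311-.0123,0])
for z in(.231,.13,.11,.1005,.0985): print(z,move(Q+[0,0,z]))
E
```

```text
72.425 [ 0.217  0.208  1.531 -0.659  1.674  0.338] [ 0.549 -0.062  0.24 ] 0.0564 [ 0.5 -0.3 -2.2]
[[-0.097  0.993 -0.063]
 [-0.645 -0.111 -0.756]
 [-0.758 -0.033  0.651]]
scene jar px 864 304.0046296296296 190.5023148148148 pred [303 180]
lean(px axis) [0.13188539 0.99126497]
0.231 [0.2807 0.1282 0.3181]
0.13 [0.4082 0.1344 0.2084]
0.11 [0.4335 0.1356 0.1867]
0.1005 [0.4455 0.1362 0.1764]
0.0985 [0.448  0.1363 0.1742]
```

Request:
apply_moves(
  series=[
    {"jaw":0.7,"linear":[0.047,0.021,0.053],"roll":0},
    {"jaw":0.7,"linear":[0.11,0.05,0.124],"roll":0},
    {"jaw":0.7,"linear":[0.175,0.08,0.198],"roll":0},
    {"jaw":0.7,"linear":[0.235,0.107,0.266],"roll":0},
    {"jaw":0.7,"linear":[0.281,0.128,0.318],"roll":0},
    {"jaw":0.7,"linear":[0.281,0.128,0.318],"roll":0},
    {"jaw":0.7,"linear":[0.281,0.128,0.318],"roll":0},
    {"jaw":0.7,"linear":[0.345,0.131,0.263],"roll":0},
    {"jaw":0.7,"linear":[0.4082,0.1344,0.2084],"roll":0},
    {"jaw":0.7,"linear":[0.4335,0.1356,0.1867],"roll":0},
    {"jaw":0.7,"linear":[0.4455,0.1362,0.1764],"roll":0},
    {"jaw":0.7,"linear":[0.448,0.1363,0.1742],"roll":0},
    {"jaw":0.7,"linear":[0.448,0.1363,0.1742],"roll":0},
    {"jaw":0.7,"linear":[0.448,0.1363,0.1742],"roll":0},
  ],
)

```text
t: 74.22
tool_pos: [0.5975, -0.3236, 0.1003]
orientation: [0.696, 0.671, -1.581]
force: [0.0, 0.2, -2.4]
opening: 0.0565
```

```bash
python3 st.py; python3 - <<'E'
from h import *
s=read_state();P=s['tool_pos']
print('jar axis est',P+[.0019,.0123,0]); print(move([.5965,-.3233,.0985]))
s,c=snap('scene','sm.png');cm=cam(s,c);h=cv2.cvtColor(c['pixels'],cv2.COLOR_BGR2HSV);m=cv2.inRange(h,(82,60,50),(99,255,255));u=px(cm,[.5984,-.311,.07]).astype(int);k=np.zeros_like(m);cv2.circle(k,(int(u[0]),int(u[1])),45,255,-1);ys,xs=np.nonzero(m&k);print('scene jar px',len(xs),xs.mean(),ys.mean(),'pred',u,'bottom row',ys.max(),'pred bottom',px(cm,[.5984+.03,-.311+.012,.004]))
E
```

```text
74.225 [-0.206  0.418  1.546 -0.76   1.241  0.174] [ 0.598 -0.324  0.1  ] 0.0565 [ 0.   0.2 -2.4]
[[-0.098  0.993 -0.062]
 [-0.645 -0.111 -0.756]
 [-0.758 -0.034  0.652]]
jar axis est [ 0.59940164 -0.31127033  0.10032988]
[ 0.0022 -0.0016 -0.0022]
scene jar px 645 206.06046511627906 222.8372093023256 pred [203 212] bottom row 239 pred bottom [204.28196056 241.0572946 ]
```

Request:
apply_moves(
  series=[
    {"jaw":0.7,"linear":[0.0018,-0.001,-0.0015],"roll":0},
    {"jaw":0.7,"linear":[0.0034,-0.001,-0.0028],"roll":0},
    {"jaw":0.7,"linear":[0.0034,-0.001,-0.0028],"roll":0},
    {"jaw":0.3,"linear":[0.0034,-0.001,-0.0028],"roll":0},
    {"jaw":0,"linear":[0.0034,-0.001,-0.0028],"roll":0},
    {"jaw":-1,"linear":[0.0034,-0.001,-0.0028],"roll":0},
    {"jaw":-1,"linear":[0.0034,-0.001,-0.0028],"roll":0},
    {"jaw":-1,"linear":[0.0034,-0.001,-0.0028],"roll":0},
    {"jaw":-1,"linear":[-0.03,-0.002,0.026],"roll":0},
    {"jaw":-1,"linear":[-0.09,-0.005,0.078],"roll":0},
    {"jaw":-1,"linear":[-0.19,-0.01,0.163],"roll":0},
    {"jaw":-1,"linear":[-0.19,-0.01,0.163],"roll":0},
  ],
)

```text
t: 75.78
tool_pos: [0.599, -0.3239, 0.2592]
orientation: [0.701, 0.661, -1.577]
force: [-0.3, 0.4, 1.0]
opening: 0.0933
```

Request:
apply_moves(
  series=[
    {"jaw":-1,"linear":[-0.09,-0.04,-0.065],"roll":0},
    {"jaw":-1,"linear":[-0.18,-0.08,-0.13],"roll":0},
    {"jaw":-1,"linear":[-0.28,-0.124,-0.2],"roll":0},
    {"jaw":-1,"linear":[-0.37,-0.165,-0.27],"roll":0},
    {"jaw":-1,"linear":[-0.46,-0.206,-0.34],"roll":0},
    {"jaw":-1,"linear":[-0.56,-0.248,-0.41],"roll":0},
    {"jaw":-1,"linear":[-0.56,-0.248,-0.41],"roll":0},
    {"jaw":-1,"linear":[-0.56,-0.248,-0.41],"roll":0},
  ],
)

```text
t: 76.78
tool_pos: [0.4977, 0.0993, 0.3578]
orientation: [0.702, 0.663, -1.571]
force: [-0.2, -0.9, -0.6]
opening: 0.0932
```

```bash
python3 st.py; python3 bar.py; python3 - <<'E'
from jarfit import *
print(fit((.5984,-.311),.004,['top']))
s,c=snap('top','fin_top.png');s2,c2=snap('scene','fin_sc.png')
a=cv2.resize(c['pixels'][195:340,160:560],None,fx=2,fy=2,interpolation=cv2.INTER_CUBIC);b=cv2.resize(c2['pixels'][150:320,150:550],None,fx=1.8,fy=1.8)
b=cv2.copyMakeBorder(b,0,0,0,80,cv2.BORDER_CONSTANT);cv2.imwrite('pics/fin.png',np.vstack([a,b]))
E
```

```text
76.775 [ 0.493  0.202  1.323 -0.621  2.001  0.437] [0.498 0.099 0.358] 0.0932 [-0.2 -0.9 -0.6]
[[-0.086  0.994 -0.065]
 [-0.647 -0.106 -0.755]
 [-0.758 -0.023  0.652]]
red dot 5 [ 0.0243  0.0021 -0.    ] az 5.0
dark 142 [ 0.569 -0.174  0.085] az -171.5
top mask 517
(array([ 0.59822609, -0.3115    ]), np.float64(0.36014851485148514))
```

View pics/fin.png

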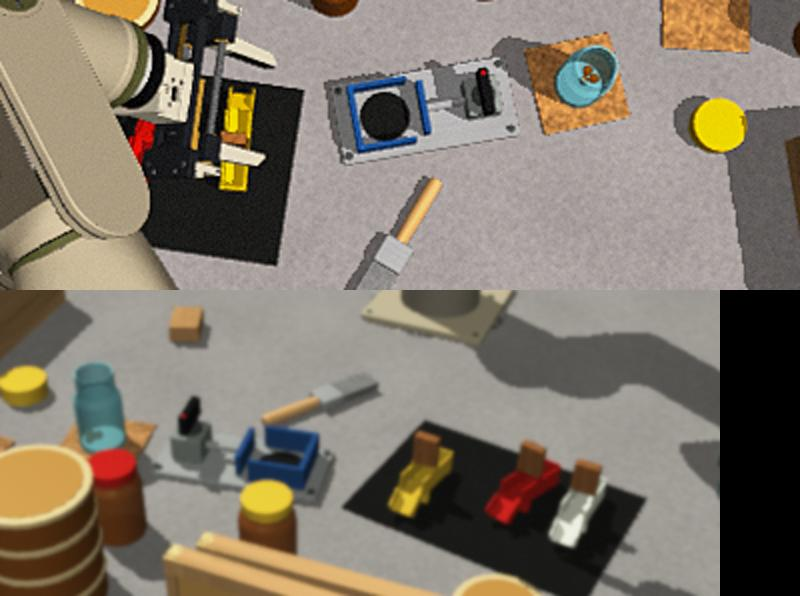

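The final picture shows the jar upright at the middle of the cork mat (top part about (588,75)) with amber beads inside. The knob bar is back along the clamp, and all three scoops stand level on the black mat. Handing in.

```bash
python3 -c "
from plant import *
print(close_job())"
```

```text
the job is handed in; nothing more can be done
None
```

The job is done and handed in at about 77 s of the 210 s allowed. I stood the jar in the clamp and turned the knob clockwise to its stop. I then poured the white scoop (two beads) and the yellow scoop (one bead) with the spout inside the mouth, levelling each before taking it out. After that I turned the knob back to loose, set the jar on the nearer cork mat and left all three scoops on the black mat.

**How the tipping worked:** the moves only allow a roll about the finger axis. I leaned the tool over by repeatedly pushing against joint-range limits in free space, and later un-leaned it the same way. While un-leaning, joint 2 read -0.892 against the quoted -0.89. I could not tell whether that counts as passing its range.

**Red scoop:** it was empty. I moved it 45 mm sideways on its mat to make room for the gripper.

**Last checks:**
- **Jar:** about 1 mm from the mat centre and upright, with amber beads visible inside and none seen elsewhere in the final picture. That last jar fit was looser than the earlier ones.
- **Knob:** when turning it back I felt about 12 N at the loose end. The bar then read 5 to 9 degrees, against about 9 expected.
- **Scoops:** all three level on the black mat.

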